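# Load the ferrule block into the clamp nest and work the palm pedal

### The job

Take the stray ferrule out of the clamp nest's pocket and leave it in the yellow reject tray next to the work. Then slide the blue ferrule block along the infeed plate, clipped corners first, into the pocket so that it drops flat and square onto the pocket floor, and only when it is fully home press the yellow palm pedal down to its stop, hold it there for a moment and let it come back up. Leave the bristle rolls, sleeves and jar standing where they are.

Things in the scene. Friction and masses are not known exactly. Their poses are not given: they have to be found in the camera images.
- pocket (a point): Centre of the clamp nest's pocket floor, 22 mm above the table; x = loading direction, z up. Pocket 96 mm along x, 100 mm along y, both corners at +x filled at 45 degrees to match the block (2 to 3 mm clearance all round). Green walls, 16 mm thick, tops 22 mm above the pocket floor, on +x, +y and -y; on -x only a step up of 8 mm to the infeed plate.
- lip (a point): Middle of the infeed plate's edge at the pocket, on the plate's top, 30 mm above the table; axes as pocket. The aluminium plate runs 262 mm to -x and 110 mm to each side. Two green guides on it, 14 mm high, 10 mm thick, flare from the pocket's mouth: 100 mm apart at the lip, 118 mm apart 42 mm before it.
- bar (a point): Middle of the top of the red hold-down bar, 50 mm long, 20 mm wide, on the pocket's +x wall, 33 mm above the pocket floor. It slides up to 18 mm towards -x over the pocket while the pedal is pressed, clear above a seated block.
- block: Blue plastic ferrule block with nine round holes, 90 mm along its x, 96 mm along its y, 18 mm thick, about 0.3 kg; the two corners at its +x end are clipped at 45 degrees by 18 mm. Origin at the centre of its underside, z up. Starts lying on the infeed plate, at most 0.5 rad askew.
- ferrule: Stray chrome flat-brush ferrule (rigid flattened tube with dark ends), 42 mm along its x, 20 mm along its y, 14 mm thick, about 30 g, lying flat on the pocket floor at the start. Origin at the centre of its underside.
- tray: Yellow open reject tray standing by itself on one side of the nest, 130 mm along x, 120 mm along y, 30 mm high, walls and floor 4 mm (the other yellow trays, farther off along the table's edge and full of ferrules, are not it). Fixed. Origin at the centre of its underside on the table.
- pedal (a joint): Angle of the yellow palm pedal: 0 is up at rest, 0.24 rad is down on its stop; a spring pushes it back up (about 9 N at the pad holds it on the stop).
- pedal_pad (a point): Middle of the ribbed pressing area on top of the yellow pedal plate (58 x 128 mm, 8 mm thick, on a grey base 160 x 86 mm). About 60 mm above the table at rest, sinks about 25 mm to the stop. The hinge is 103 mm away along the point's x axis (level at rest); the plate slopes up from it by 0.26 rad at rest. y is across the plate.
- roll_a: black bristle roll wrapped in a silvery film band, 57 mm across, 40 mm high, standing on the infeed plate. A bystander, to be left standing. Origin at the centre of its underside.
- sleeve_a: empty amber clear-plastic sleeve (open ring), 56 mm across, 40 mm high, standing on the infeed plate. A bystander, to be left standing. Origin at the centre of its underside.
- roll_b: black bristle roll with silvery film band, 57 mm across, 56 mm high, standing on the table. A bystander, to be left standing. Origin at the centre of its underside.
- roll_c: black bristle roll with silvery film band, 57 mm across, 56 mm high, standing on the table. A bystander, to be left standing. Origin at the centre of its underside.
- sleeve_b: empty amber clear-plastic sleeve (open ring), 60 mm across, 55 mm high, standing on the table. A bystander, to be left standing. Origin at the centre of its underside.
- jar: small closed jar with a white cap, 52 mm across, 65 mm high, standing on the table. A bystander, to be left standing. Origin at the centre of its underside.

How it is judged:
By the outcome, as a careful person would: the job done as asked, in the order asked, and still so for the second after the job is handed in, with the robot touching nothing.
It also fails if it takes over 72 s, if anything falls off the work surface, if the arm or the gripper's body presses on something with over 40 N, if the wrist force passes 120 N, or if a joint passes its speed limit or range.

### The arm

A 6-joint arm with a two-finger parallel gripper is mounted at the origin on the work surface. World frame = base frame: x ahead of the robot, y to its left, z up, the work surface at z = 0. Lengths are in mm, angles in rad, forces in N, time in s.
With the tool pointing down it reaches from about 275 to 725 mm from the base axis. Payload 15.9 kg.
Tool frame: the origin (TCP) lies on the centre line of the jaws, within the pads' length; the fingertips stand 8 mm ahead of it and the grasp point (between the pads) lies 11 mm behind it; z points along the fingers, y is the direction in which the jaws open and shut (so a half turn about z gives the same grasp; the last joint's range is limited). The gripper opens to 85 mm and grips with 20 to 120 N. Pads are 22 mm wide; open, the fingers measure 114 mm over their backs; the gripper's body (76 mm by 85 mm) begins 54 mm behind the grasp point. The pads swing forward as they close: fully open they stand 13 mm farther back than shut.
Start: joints at [1.315, 0.213, -0.034, 1.323, 0, 1.571], TCP at [126.504, 483.717, 239.306] pointing down, gripper open.
Joint ranges: [-2.98, 2.98], [-0.74, 1.72], [-1.14, 1.35], [-2.1, 2.04], [-1.57, 1.44], [-3.14, 3.14]. Speed limits (rad/s): [1.89, 1.89, 2.39, 2.57, 3.14, 3.14].

### API

Orientations are given as [roll, pitch, yaw] about the fixed x, y, z axes, in that order (R = Rz(yaw) Ry(pitch) Rx(roll)).
In Python, from bench import sensors, eyes, sign_off gives the robot as it stands.
- The arm moves only by the tool servo_tool, never from a script. Its argument "steps" is a list of rows, each a list of 7 numbers: the turn, a rotation vector about the tool's x, y, z in rad, then the shift along the tool's x, y, z in cm, then the opening, from 0 (shut) to 1 (fully open). A call has 1 to 20 rows; each row is the pose to reach, as a shift and turn from the pose commanded when the call began, along the tool's axes at that moment; what a row does not reach only later rows make up. A row lasts 1/10 s, in which the tool goes at most 50 mm and 8.59 degrees, less where a joint would pass 70% of its speed; a pose out of reach is approached as far as the arm can. A call with a gripper value outside its range is refused whole. The fingers move at their own pace and stop on an object; the grip force is fixed at half the most. Time passes only in rows, so rows that repeat a pose let the fingers close. It gives the time, the measured TCP pose, the force and the opening at its end, in the units of the state.
- sensors.get_obs(): the state, without advancing time (a new reading comes with each control period).
- eyes.snapshot(name): name is "scene" or "top"; returns a dict with "image" (420x560x3 uint8, red, green, blue), "fx", "fy", "cx", "cy" (pixels), "R" (3x3) and "t" (3): a world point X has camera coordinates R X + t. Camera axes: x right, y down, z forward; pixel columns grow to the right and rows downward; lengths in mm; the calibration is good to about 2 mm. A picture is of the moment at which its call begins. There is no depth.
- sign_off(): hands the job in, once; it reports no verdict.
The state is a dict: "time_s": time; "q": joint angles; "joint_velocities": joint speeds; "effort": joint torques, N m; "eef_pos": TCP position; "tcp_rot": TCP orientation; "ft_force": force on the tool from outside, world axes, zero at the start; "wrist_torque": the same for the moment, N m; "gripper_width": finger opening in mm.
Only numpy, scipy, OpenCV 4.12 (cv2) and the standard library are available. Lean on these libraries where they do the work, as an engineer would, in place of code of your own. Each camera call takes 0.05 s, during which the arm holds its last target.

## Working session

There is one attempt and no reset: what is moved stays moved. The work goes in short steps, Python scripts to look and compute and a tool call to move; the robot and the scene stay as the last step left them, time stands still between calls to the robot, and variables do not carry over. Pictures are saved under pics/ and viewed, and the job is handed in when it is done.

Besides the shell and the picture viewer there is one more tool, called after "Request:" as name([rows], argument=value, ...), one row to a line, values as JSON. servo_tool: Moves the arm, as the interface text tells. Its arguments: {"type":"object","properties":{"steps":{"type":"array"}},"required":["steps"]}

```bash
mkdir -p pics; ls
python3 - <<'E'
from bench import sensors, eyes
import cv2,pickle
print(sensors.get_obs())
for n in ("scene","top"):
    s=eyes.snapshot(n); pickle.dump(s,open(f"{n}0.pkl","wb"))
    print(n,s["fx"],s["fy"],s["cx"],s["cy"],s["R"],s["t"])
    cv2.imwrite(f"pics/{n}0.png",cv2.resize(s["image"][:,:,::-1],(800,600),interpolation=cv2.INTER_CUBIC))
E
```

```text
pics
{'time_s': 0.0, 'q': array([ 1.31501975e+00,  2.13344205e-01, -3.50689496e-02,  1.32348443e+00,
       -1.43107679e-05,  1.57080830e+00]), 'joint_velocities': array([ 7.97374907e-05, -6.55142454e-04,  1.37390437e-03,  3.06800757e-04,
       -2.22696209e-03,  9.49500098e-04]), 'effort': array([-7.54266250e-03, -6.86159706e+01,  4.87120163e+01,  1.74442440e-02,
       -3.97199974e-04,  2.11623461e-05]), 'eef_pos': array([126.41909731, 483.41290865, 238.8182134 ]), 'tcp_rot': array([-3.14049140e+00,  1.43239494e-05,  2.88580412e+00]), 'ft_force': array([ 0.57175993, -0.02423   , -0.0731131 ]), 'wrist_torque': array([ 0.04343445,  0.03314882, -0.01809181]), 'gripper_width': 85.40957063174945}
scene 489.10863686319465 489.10863686319465 272.1220732565334 209.5075875146003 [[ 0.14576506  0.98924453  0.01215762]
 [ 0.66850098 -0.0894298  -0.7383148 ]
 [-0.72928663  0.11574788 -0.67434668]] [ -47.39365125 -303.14527815 1473.28839313]
top 433.268217223237 433.268217223237 276.03155425322115 208.83817799026556 [[-0.0201008  -0.99942461 -0.0273204 ]
 [-0.98240425  0.02481869 -0.18511059]
 [ 0.18568214  0.02311881 -0.98233786]] [  18.37469403  539.1371686  1142.34554495]
```

View pics/scene0.png

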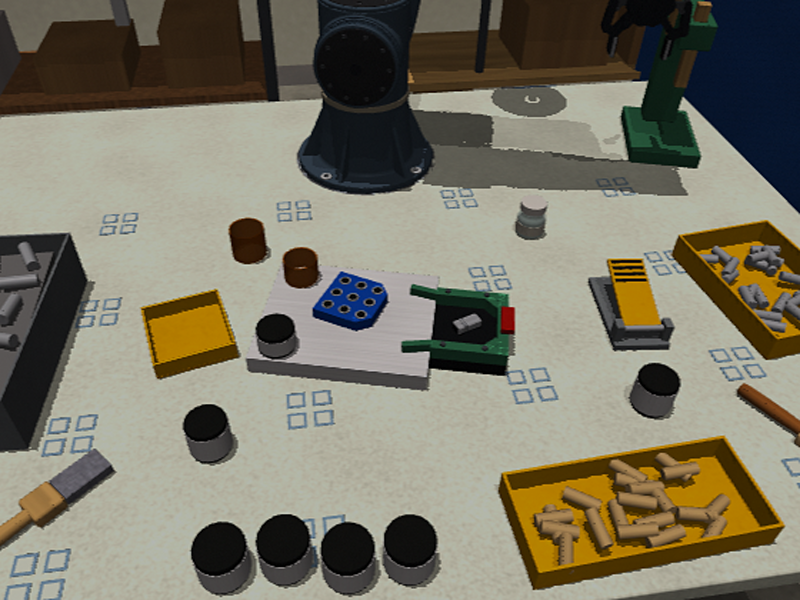

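View pics/top0.png

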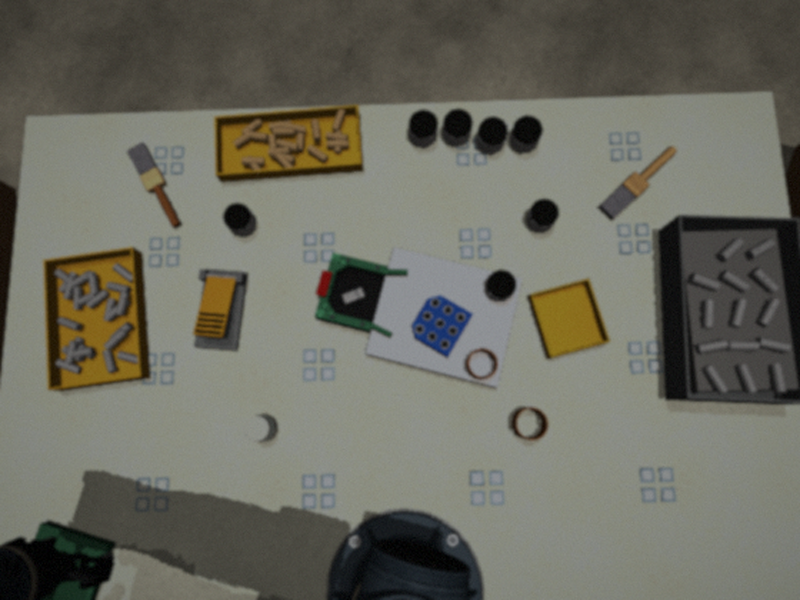

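```bash
cat > h.py <<'E'
import numpy as np,cv2,pickle
def ray(s,u,v,z):
    """pixel (native) to world at height z"""
    d=s["R"].T@np.array([(u-s["cx"])/s["fx"],(v-s["cy"])/s["fy"],1.]); c=-s["R"].T@s["t"]
    return c+d*(z-c[2])/d[2]
def proj(s,X):
    p=s["R"]@np.asarray(X,float)+s["t"]; return np.array([s["cx"]+s["fx"]*p[0]/p[2],s["cy"]+s["fy"]*p[1]/p[2]])
def crop(s,u0,v0,w,h,k,f):
    im=s["image"][v0:v0+h,u0:u0+w,::-1]
    im=cv2.resize(im,None,fx=k,fy=k,interpolation=cv2.INTER_CUBIC)
    im=np.clip(im.astype(float)*1.3,0,255).astype(np.uint8)
    for u in range((u0+9)//10*10,u0+w,10):
        cv2.line(im,(int((u-u0+.5)*k),0),(int((u-u0+.5)*k),6 if u%50 else 14),(0,255,255),1)
        if u%20==0: cv2.putText(im,str(u),(int((u-u0+.5)*k)-10,24),0,.35,(0,0,255),1)
    for v in range((v0+9)//10*10,v0+h,10):
        cv2.line(im,(0,int((v-v0+.5)*k)),(6,int((v-v0+.5)*k)),(0,255,255),1)
        if v%20==0: cv2.putText(im,str(v),(8,int((v-v0+.5)*k)+4),0,.35,(0,0,255),1)
    cv2.imwrite(f,im)
E
python3 - <<'E'
from h import *
t=pickle.load(open("top0.pkl","rb"));s=pickle.load(open("scene0.pkl","rb"))
crop(t,215,165,160,115,5,"pics/t1.png")
crop(s,170,165,200,110,4,"pics/s1.png")
crop(t,360,185,80,75,7,"pics/t2.png")
crop(t,125,175,60,80,7,"pics/t3.png")
crop(s,410,170,75,90,6,"pics/s3.png")
E
```

```text
(no output)
```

View pics/t1.png

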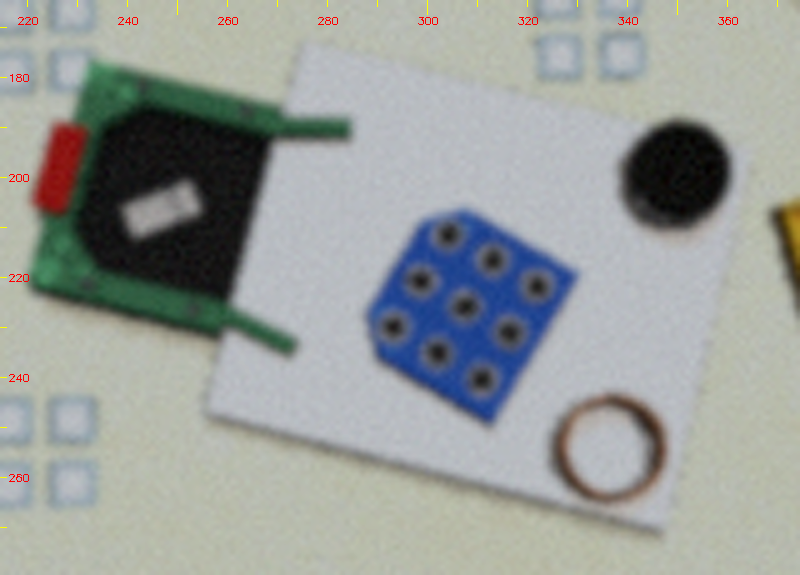

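View pics/s1.png

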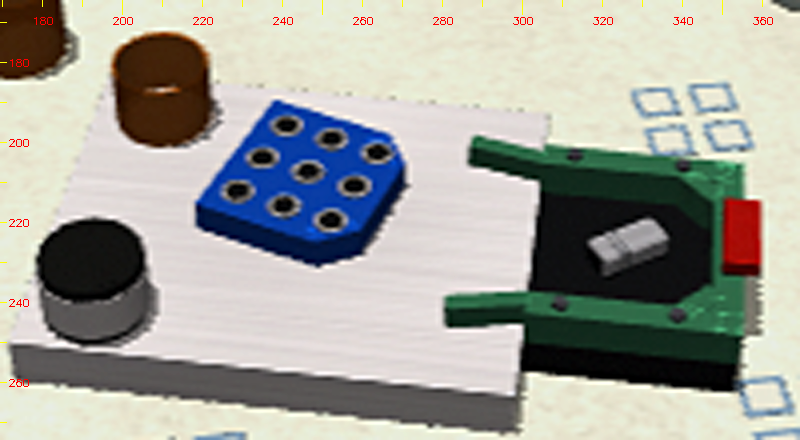

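View pics/t2.png

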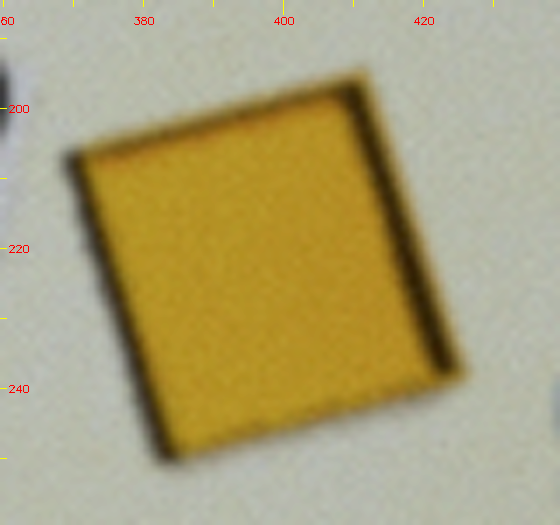

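View pics/t3.png

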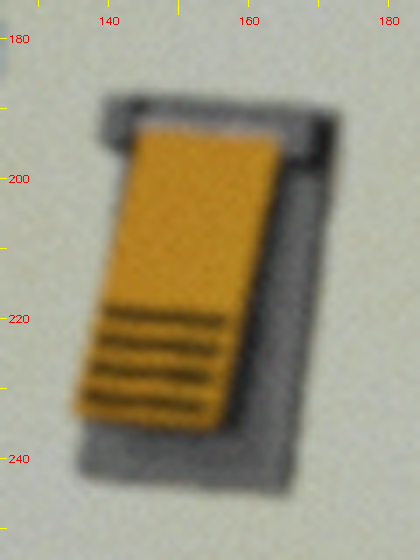

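View pics/s3.png

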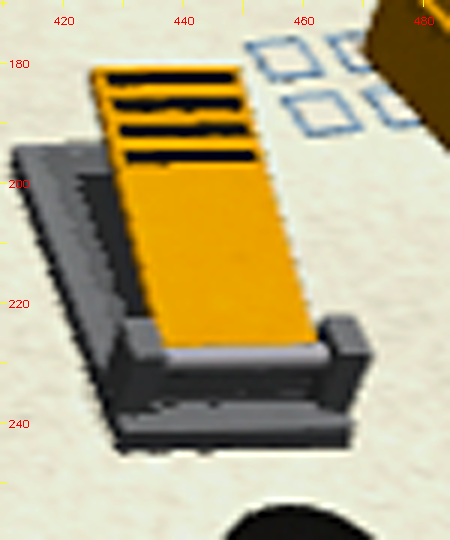

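```bash
cat > fit.py <<'E'
from h import *
from scipy.optimize import least_squares
t=pickle.load(open("top0.pkl","rb"));s=pickle.load(open("scene0.pkl","rb"))
def N(o,k,pts): return [(o[0]+x/k-.5,o[1]+y/k-.5) for x,y in pts]
def fit(name,obs,x0,zfree=False):
    # obs: list of (cam, local pts 3d world-z, px)
    def W(p,P): 
        c,sn=np.cos(p[2]),np.sin(p[2]); return np.array([p[0]+c*P[0]-sn*P[1],p[1]+sn*P[0]+c*P[1],P[2]])
    def f(p): return np.concatenate([proj(cam,W(p,P))-np.array(u) for cam,Ps,us in obs for P,u in zip(Ps,us)])
    r=least_squares(f,x0,loss="soft_l1"); print(name,r.x.round(3)); print("  res",f(r.x).reshape(-1,2).round(1).tolist()); return r.x
if __name__=="__main__":
    T=lambda p:N((215,165),5,p); S=lambda p:N((170,165),4,p)
    bp=[(27,-48,48),(45,-30,48),(45,30,48),(27,48,48),(-45,48,48),(-45,-48,48)]
    bt=T([(465,210),(428,218),(368,315),(378,358),(492,425),(578,275)]); bs=S([(318,245),(364,230),(405,165),(390,132),(275,100),(198,207)])
    for nm,o in (("both",[(t,bp,bt),(s,bp,bs)]),("top",[(t,bp,bt)]),("sc",[(s,bp,bs)])): fit("block "+nm,o,[400,0,1.2])
    npt=[(-48,-110,30),(-48,110,30),(-310,110,30),(64,-66,44),(64,66,44)]
    nt=T([(302,40),(205,412),(662,533),(97,62),(32,290)])
    nps=[(-48,-110,30),(-48,110,30),(-310,-110,30),(-310,110,30),(64,66,44),(64,-66,44)]
    ns=S([(520,397),(548,113),(12,345),(100,82),(745,162),(742,333)])
    for nm,o in (("both",[(t,npt,nt),(s,nps,ns)]),("top",[(t,npt,nt)]),("sc",[(s,nps,ns)])): fit("nest "+nm,o,[420,100,1.4])
    fp=[(21,10,36),(-21,10,36),(-21,-10,36),(21,-10,36)]
    ft=T([(120,208),(190,178),(205,210),(135,240)])  
    fp2=[(21,-10),(-21,-10),(-21,10),(21,10)]; fp2=[(a,b,36) for a,b in fp2]
    fs=S([(667,236),(603,260),(588,240),(650,218)])
    fit("ferr top",[(t,fp2,ft)],[440,100,1.2])
    for q in ft: print(ray(t,*q,36).round(1))
    print("sc")
    for q in fs: print(ray(s,*q,36).round(1))
    print("tray",[ray(t,*q,30).round(0).tolist() for q in N((360,185),7,[(68,153),(360,72),(465,375),(165,460)])])
    a=N((125,175),7,[(155,360)])[0];b=N((410,170),6,[(180,118)])[0]
    f=lambda X:np.concatenate([proj(t,X)-a,proj(s,X)-b]); r=least_squares(f,[350,300,60]);print("pad",r.x,r.fun)
    h=N((125,175),7,[(210,130)])[0];print("hinge~",ray(t,*h,35))
    for z in (60,): print("pad corners",[ray(t,*q,z).round(0).tolist() for q in N((125,175),7,[(75,415),(220,430)])])
    print("base corners z~10",[ray(t,*q,10).round(0).tolist() for q in N((125,175),7,[(80,475),(290,492),(340,110),(100,100)])])
    for nm,q in (("rolla",(680,170)),("sleevea",(610,447))): print(nm,ray(t,*T([q])[0],70).round(0))
    for nm,q,z in (("rb",(237,218),56),("rc",(541,214),56),("sb",(529,421),55),("jar",(265,427),65)): print(nm,ray(t,q[0]*.7,q[1]*.7,z).round(0))
E
python3 fit.py
```

```text
block both [490.086 -79.973 -93.229]
  res [[0.5, -0.3], [-1.0, 0.4], [0.1, -0.4], [0.4, -0.0], [0.7, -0.1], [0.8, -0.3], [0.1, -0.5], [-0.1, 0.2], [0.8, -0.7], [0.3, 0.4], [0.3, 0.0], [-0.1, -0.5]]
block top [489.713 -79.085 -30.407]
  res [[0.4, -0.2], [-1.1, 0.5], [-0.3, -0.4], [0.0, -0.0], [0.1, 0.1], [0.6, 0.0]]
block sc [490.666 -80.534 -99.503]
  res [[0.1, -0.4], [-0.1, 0.3], [0.5, -0.7], [-0.0, 0.5], [-0.2, 0.3], [-0.3, -0.1]]
nest both [555.156  81.817   1.307]
  res [[0.3, -0.1], [0.5, 0.5], [2.3, -0.7], [-1.2, -0.1], [-0.5, -0.7], [-0.3, -0.5], [-0.1, -0.1], [-1.0, 0.2], [1.9, -1.7], [-0.2, -0.1], [1.1, 0.1]]
nest top [555.138  82.124   1.298]
  res [[0.5, 0.1], [-0.0, 0.6], [1.7, 0.2], [-1.0, -0.2], [-0.8, -0.9]]
nest sc [555.426  81.615   1.313]
  res [[-0.1, -0.2], [-0.4, 0.1], [-1.0, 1.0], [1.3, -1.2], [-0.4, -0.2], [1.2, 0.1]]
ferr top [551.465  87.516   1.965]
  res [[0.2, -0.0], [-0.0, -0.0], [-0.2, -0.0], [-0.0, 0.0]]
[552.6 111.4  36. ]
[568.8  71.9  36. ]
[550.3  63.7  36. ]
[534.2 103.   36. ]
sc
[552.7 106.3  36. ]
[566.1  67.9  36. ]
[550.1  63.2  36. ]
[537.7 100.5  36. ]
tray [[544.0, -253.0, 30.0], [574.0, -371.0, 30.0], [451.0, -403.0, 30.0], [421.0, -284.0, 30.0]]
pad [498.47541393 359.06321636  60.04897264] [ 0.55070958  0.18908879  0.46797686 -0.07191018]
hinge~ [596.47783059 349.74826354  35.        ]
pad corners [[478.0, 391.0, 60.0], [471.0, 334.0, 60.0]]
base corners z~10 [[461.0, 406.0, 10.0], [452.0, 320.0, 10.0], [609.0, 304.0, 10.0], [616.0, 404.0, 10.0]]
rolla [ 559. -196.   70.]
sleevea [ 410. -152.   70.]
rb [708. 314.  56.]
rc [ 699. -284.   56.]
sb [ 303. -237.   55.]
jar [302. 249.  65.]
```

```bash
cat > mv.py <<'E'
import sys,numpy as np
from scipy.spatial.transform import Rotation as Ro
# usage: mv.py cx cy cz cyaw  tx ty tz tyaw   -> row (tool down)
def row(c,t):
    R=Ro.from_euler('xyz',[np.pi,0,c[3]]); R2=Ro.from_euler('xyz',[np.pi,0,t[3]])
    return (R.inv()*R2).as_rotvec().round(4), (R.inv().apply(np.array(t[:3])-np.array(c[:3]))/10).round(3)
def after(c,turn,sh):
    R=Ro.from_euler('xyz',[np.pi,0,c[3]]);p=np.array(c[:3])+R.apply(np.array(sh)*10);return [*p.round(3),round(c[3]-turn,4)]
if __name__=="__main__":
    a=list(map(float,sys.argv[1:]));
    for i in range(4,len(a),4): print(*row(a[:4],a[i:i+4]))
E
python3 mv.py 126.504 483.717 239.306 2.8858 551.5 86 100 1.93
python3 - <<'E'
from fit import *
from h import *
# overlays
ims={}
def ov(cam,u0,v0,w,h,k,segs,f):
    crop(cam,u0,v0,w,h,k,f); im=cv2.imread(f)
    for P,col in segs:
        q=[tuple(int(round(c)) for c in ((proj(cam,X)-[u0,v0]+.5)*k)) for X in P]
        for a,b in zip(q,q[1:]+q[:1]): cv2.line(im,a,b,col,1)
    cv2.imwrite(f,im)
def L(p,pts):
    c,sn=np.cos(p[2]),np.sin(p[2]); return [np.array([p[0]+c*a-sn*b,p[1]+sn*a+c*b,z]) for a,b,z in pts]
n=[555.2,81.8,1.307]; b=[490.1,-80,1.019]
segs=[(L(n,[(-48,-110,30),(-48,110,30),(-310,110,30),(-310,-110,30)]),(255,0,255)),
(L(n,[(-48,-66,44),(64,-66,44),(64,66,44),(-48,66,44)]),(0,0,255)),
(L(n,[(-48,-50,22),(30,-50,22),(48,-32,22),(48,32,22),(30,50,22),(-48,50,22)]),(0,255,255)),
(L(n,[(-48,-50,44),(-90,-59,44)]),(0,255,255)),(L(n,[(-48,50,44),(-90,59,44)]),(0,255,255)),
(L(b,[(27,-48,48),(45,-30,48),(45,30,48),(27,48,48),(-45,48,48),(-45,-48,48)]),(0,255,0))]
ov(t,215,165,160,115,5,segs,"pics/ot.png"); ov(s,170,165,200,110,4,segs,"pics/os.png")
E
```

```text
[-0.     -0.      0.9558] [-51.18  -27.725  13.931]
```

View pics/ot.png

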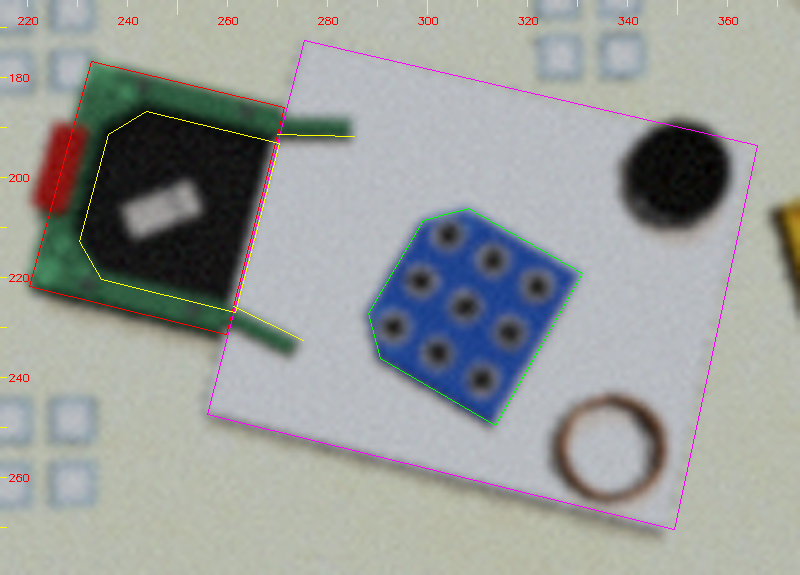

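View pics/os.png

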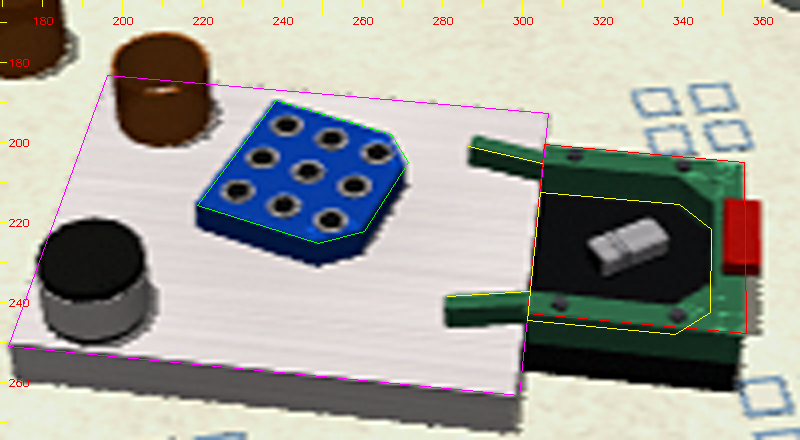

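Request:
servo_tool([
  [0, 0, 0.956, -51.2, -27.7, 13.9, 0.5],
  [0, 0, 0.956, -51.2, -27.7, 13.9, 0.5],
  [0, 0, 0.956, -51.2, -27.7, 13.9, 0.5],
  [0, 0, 0.956, -51.2, -27.7, 13.9, 0.5],
  [0, 0, 0.956, -51.2, -27.7, 13.9, 0.5],
  [0, 0, 0.956, -51.2, -27.7, 13.9, 0.5],
  [0, 0, 0.956, -51.2, -27.7, 13.9, 0.5],
  [0, 0, 0.956, -51.2, -27.7, 13.9, 0.5],
  [0, 0, 0.956, -51.2, -27.7, 13.9, 0.5],
  [0, 0, 0.956, -51.2, -27.7, 13.9, 0.5],
  [0, 0, 0.956, -51.2, -27.7, 13.9, 0.5],
  [0, 0, 0.956, -51.2, -27.7, 13.9, 0.5],
  [0, 0, 0.956, -51.2, -27.7, 13.9, 0.5],
  [0, 0, 0.956, -51.2, -27.7, 13.9, 0.5],
  [0, 0, 0.956, -51.2, -27.7, 13.9, 0.5],
  [0, 0, 0.956, -51.2, -27.7, 13.9, 0.5],
])

```text
time_s: 1.7
eef_pos: [551.2, 87.1, 100.7]
tcp_rot: [3.141, -0.0, 1.931]
ft_force: [0.6, -0.2, 0.4]
gripper_width: 42.7
```

Request:
servo_tool([
  [0, 0, 0, 0, 0, 4.0, 0.5],
  [0, 0, 0, 0, 0, 5.0, 0.5],
  [0, 0, 0, 0, 0, 5.5, 0.5],
  [0, 0, 0, 0, 0, 5.5, 0.5],
])

```text
time_s: 2.1
eef_pos: [551.5, 86.5, 45.7]
tcp_rot: [-3.141, -0.0, 1.93]
ft_force: [-0.1, 0.1, -0.3]
gripper_width: 42.7
```

```bash
cat > shot.py <<'E'
import sys; from h import *; from bench import eyes,sensors
nm,cam,u0,v0,w,h,k=sys.argv[1],sys.argv[2],*map(int,sys.argv[3:8])
s=eyes.snapshot(cam); pickle.dump(s,open(nm+".pkl","wb")); crop(s,u0,v0,w,h,k,"pics/"+nm+".png")
o=sensors.get_obs(); print(o["time_s"],o["eef_pos"].round(1),o["tcp_rot"].round(3),o["ft_force"].round(1),o["gripper_width"])
E
python3 shot.py a1 scene 280 150 100 100 6
```

```text
2.15 [552.   86.5  46.2] [3.141 0.    1.93 ] [-0.5  0.4  0.1] 42.785858696231365
```

View pics/a1.png

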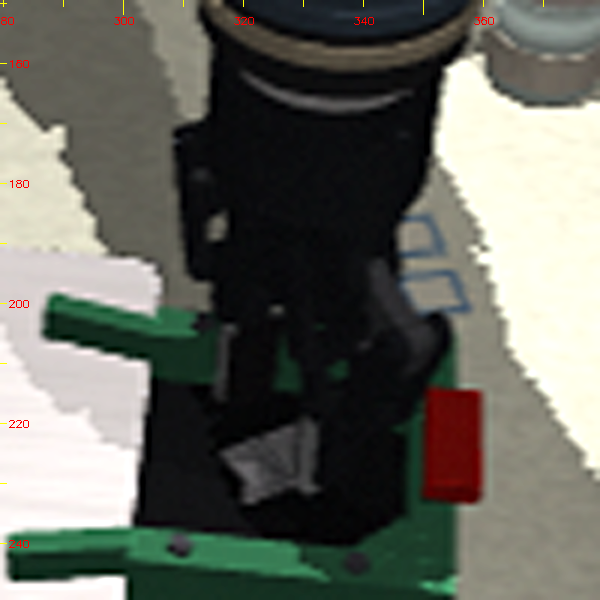

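Request:
servo_tool([
  [0, 0, 0, 0, 0, 0.4, 0.5],
  [0, 0, 0, 0, 0, 0.7, 0.5],
  [0, 0, 0, 0, 0, 0.7, 0.5],
])

```text
time_s: 2.45
eef_pos: [551.7, 86.1, 38.2]
tcp_rot: [-3.142, -0.0, 1.93]
ft_force: [-0.5, 0.1, 0.3]
gripper_width: 42.6
```

Request:
servo_tool([
  [0, 0, 0, 0, 0, 0.1, 0.5],
  [0, 0, 0, 0, 0, 0.25, 0.5],
  [0, 0, 0, 0, 0, 0.25, 0.35],
  [0, 0, 0, 0, 0, 0.25, 0.25],
  [0, 0, 0, 0, 0, 0.25, 0.15],
  [0, 0, 0, 0, 0, 0.25, 0.15],
  [0, 0, 0, 0, 0, 0.25, 0.15],
])

```text
time_s: 3.15
eef_pos: [551.9, 86.2, 36.1]
tcp_rot: [3.141, 0.0, 1.93]
ft_force: [-1.4, -0.1, 6.4]
gripper_width: 17.8
```

Request:
servo_tool([
  [0, 0, 0, 0, 0, 0, 0.0],
  [0, 0, 0, 0, 0, 0, 0.0],
])

```text
time_s: 3.35
eef_pos: [551.9, 86.2, 36.1]
tcp_rot: [3.141, 0.0, 1.93]
ft_force: [-2.0, -0.1, 5.6]
gripper_width: 18.2
```

```bash
python3 shot.py a2 scene 300 180 70 70 8
```

```text
3.4 [551.9  86.2  36.1] [3.141 0.    1.93 ] [-2.5 -0.3  5.8] 17.969421588219117
```

View pics/a2.png

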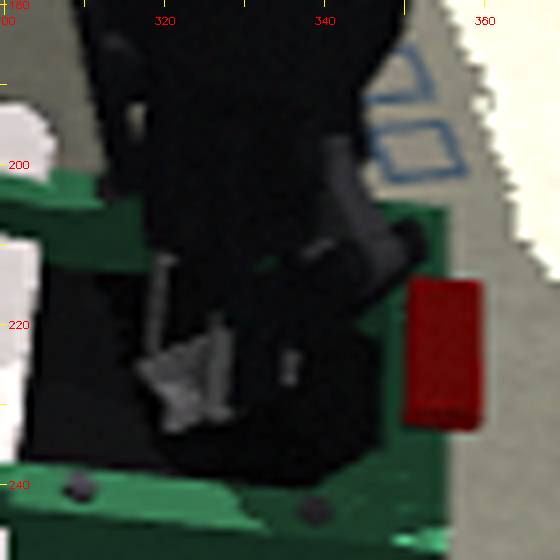

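Request:
servo_tool([
  [0, 0, 0, 0, 0, -1, 0.0],
  [0, 0, 0, 0, 0, -4, 0.0],
  [0, 0, 0, 0, 0, -8, 0.0],
  [0, 0, 0, 0, 0, -8, 0.0],
  [0, 0, 0, 0, 0, -8, 0.0],
])

```text
time_s: 3.9
eef_pos: [552.4, 86.3, 116.9]
tcp_rot: [3.139, 0.0, 1.93]
ft_force: [-0.1, -0.1, -0.9]
gripper_width: 18.2
```

```bash
python3 shot.py a3 scene 280 140 100 110 5; python3 mv.py 551.5 86 116 1.93 497 -328 116 1.93;python3 mv.py 551.5 86 116 1.93 497 -328 116 1.3
```

```text
3.95 [551.7  86.2 115.8] [3.141 0.    1.93 ] [-0.5  0.3 -1.8] 17.814637487450295
[0. 0. 0.] [-36.842 -19.655  -0.   ]
[ 0.   -0.    0.63] [-36.842 -19.655  -0.   ]
```

View pics/a3.png

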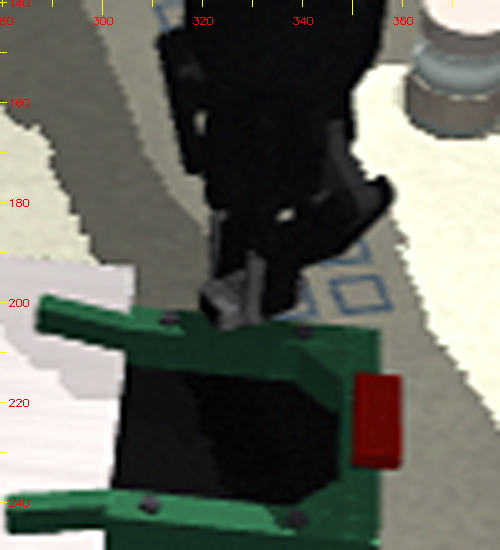

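Request:
servo_tool([
  [0, 0, 0.3, -36.8, -19.7, 0, 0],
  [0, 0, 0.63, -36.8, -19.7, 0, 0],
  [0, 0, 0.63, -36.8, -19.7, 0, 0],
  [0, 0, 0.63, -36.8, -19.7, 0, 0],
  [0, 0, 0.63, -36.8, -19.7, 0, 0],
  [0, 0, 0.63, -36.8, -19.7, 0, 0],
  [0, 0, 0.63, -36.8, -19.7, 0, 0],
  [0, 0, 0.63, -36.8, -19.7, 0, 0],
  [0, 0, 0.63, -36.8, -19.7, 0, 0],
  [0, 0, 0.63, -36.8, -19.7, 0, 0],
  [0, 0, 0.63, -36.8, -19.7, 0, 0],
  [0, 0, 0.63, -36.8, -19.7, 0, 0],
  [0, 0, 0.63, -36.8, -19.7, 4, 0],
  [0, 0, 0.63, -36.8, -19.7, 8, 0],
  [0, 0, 0.63, -36.8, -19.7, 9.4, 0],
  [0, 0, 0.63, -36.8, -19.7, 9.4, 0],
  [0, 0, 0.63, -36.8, -19.7, 9.4, 0],
])

```text
time_s: 5.65
eef_pos: [497.2, -326.9, 22.5]
tcp_rot: [3.141, 0.0, 1.301]
ft_force: [-0.2, -0.2, 0.5]
gripper_width: 18.0
```

```bash
python3 shot.py a4 scene 80 180 110 100 6; python3 -c "
from mv import *
print(after([551.5,86,116,1.93],.63,[-36.8,-19.7,9.4]))"
```

```text
5.7 [ 497.5 -327.3   23.1] [3.14  0.    1.301] [ 0.6 -0.3 -0. ] 17.814444998125428
[np.float64(496.436), np.float64(-327.764), np.float64(22.0), 1.3]
```

View pics/a4.png

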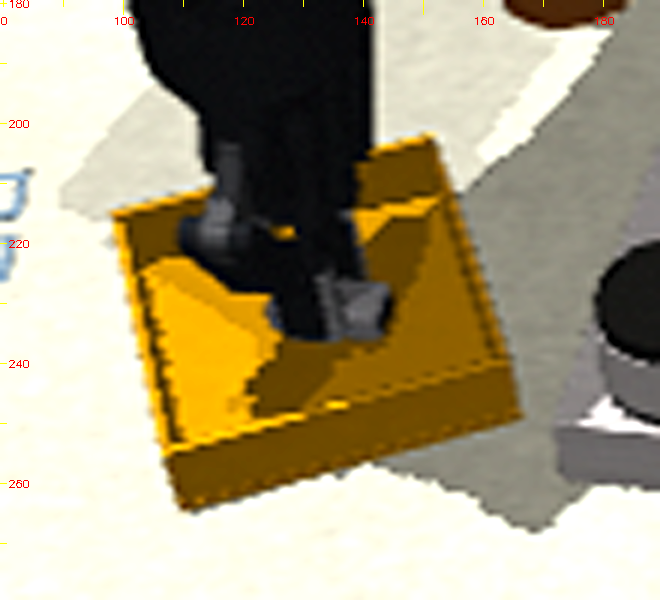

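Run:
```python
from h import *
s=pickle.load(open("a4.pkl","rb"))
y=1.301;tx=np.array([np.cos(y),np.sin(y),0]);ty=np.array([np.sin(y),-np.cos(y),0])
for a in (9,23):
  for b in (-11,11):
    for z in (8,14,20): print(a,b,z,((proj(s,np.array([497.3,-327.2,z])+a*ty+b*tx)-[80,180]+.5)*6).round(0))
```

```text
9 -11 8 [297. 339.]
9 -11 14 [294. 328.]
9 -11 20 [291. 316.]
9 11 8 [356. 345.]
9 11 14 [354. 334.]
9 11 20 [351. 322.]
23 -11 8 [284. 367.]
23 -11 14 [281. 355.]
23 -11 20 [278. 344.]
23 11 8 [344. 373.]
23 11 14 [341. 361.]
23 11 20 [338. 350.]
```

Request:
servo_tool([
  [0, 0, 0, 0, 0, 0.3, 0],
  [0, 0, 0, 0, 0, 0.3, 0.2],
  [0, 0, 0, 0, 0, 0.3, 0.5],
  [0, 0, 0, 0, 0, 0.3, 0.5],
  [0, 0, 0, 0, 0, 0.3, 0.5],
  [0, 0, 0, 0, 0, -3, 0.5],
  [0, 0, 0, 0, 0, -7, 0.2],
  [0, 0, 0, 0, 0, -10, 0.1],
  [0, 0, 0, 0, 0, -10, 0.1],
])

```text
time_s: 6.6
eef_pos: [498.5, -328.9, 126.2]
tcp_rot: [3.135, 0.002, 1.3]
ft_force: [1.1, -0.4, 0.9]
gripper_width: 8.3
```

```bash
python3 shot.py a5 scene 80 130 110 140 4;  python3 mv.py 496.4 -327.8 122 1.3 460.4 -135.8 122 1.019
```

```text
6.65 [ 497.7 -328.3  123.8] [3.138e+00 1.000e-03 1.300e+00] [ 0.5 -0.1 -0.5] 8.422287805239742
[ 0.    -0.     0.281] [17.537 -8.605 -0.   ]
```

View pics/a5.png

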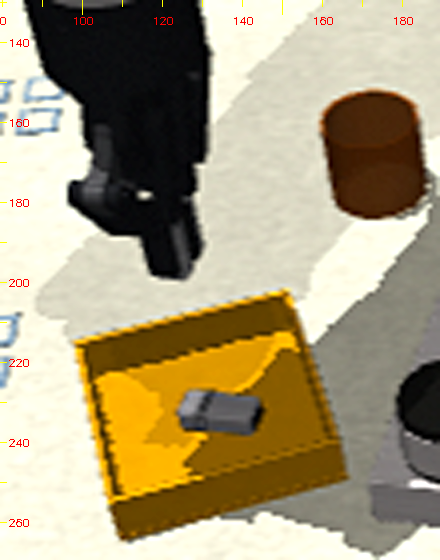

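Request:
servo_tool([
  [0, 0, 0.28, 17.5, -8.6, 0, 0.1],
  [0, 0, 0.28, 17.5, -8.6, 0, 0.1],
  [0, 0, 0.28, 17.5, -8.6, 0, 0.1],
  [0, 0, 0.28, 17.5, -8.6, 0, 0.1],
  [0, 0, 0.28, 17.5, -8.6, 0, 0.1],
  [0, 0, 0.28, 17.5, -8.6, 4, 0.1],
  [0, 0, 0.28, 17.5, -8.6, 4.5, 0.1],
  [0, 0, 0.28, 17.5, -8.6, 4.5, 0.1],
])

```text
time_s: 7.45
eef_pos: [459.3, -135.9, 75.8]
tcp_rot: [-3.138, 0.001, 1.019]
ft_force: [0.8, 0.7, -0.3]
gripper_width: 8.6
```

```bash
python3 - <<'E'
from h import *
s=pickle.load(open("a5.pkl","rb"))
y=1.3;tx=np.array([np.cos(y),np.sin(y),0]);ty=np.array([np.sin(y),-np.cos(y),0])
for a in (4,18):
  for b in (-11,11):
    for d in (0,8,14): print(a,b,d,((proj(s,np.array([497.7,-328.3,123.8-d])+a*ty+b*tx)-[80,130]+.5)*4).round(0))
E
python3 shot.py a6 scene 160 110 130 140 5;python3 shot.py b6 top 270 180 110 100 6
```

```text
4 -11 0 [157. 259.]
4 -11 8 [160. 271.]
4 -11 14 [162. 280.]
4 11 0 [199. 263.]
4 11 8 [202. 275.]
4 11 14 [204. 284.]
18 -11 0 [147. 277.]
18 -11 8 [150. 289.]
18 -11 14 [153. 298.]
18 11 0 [190. 281.]
18 11 8 [193. 293.]
18 11 14 [195. 302.]
7.5 [ 460.2 -136.2   76.8] [-3.14   0.     1.019] [-0.3  0.7  0.2] 8.177252817293091
7.55 [ 460.8 -136.4   77.4] [-3.142  0.     1.019] [-0.4 -0.3 -0.1] 8.53408556862677
```

View pics/a6.png

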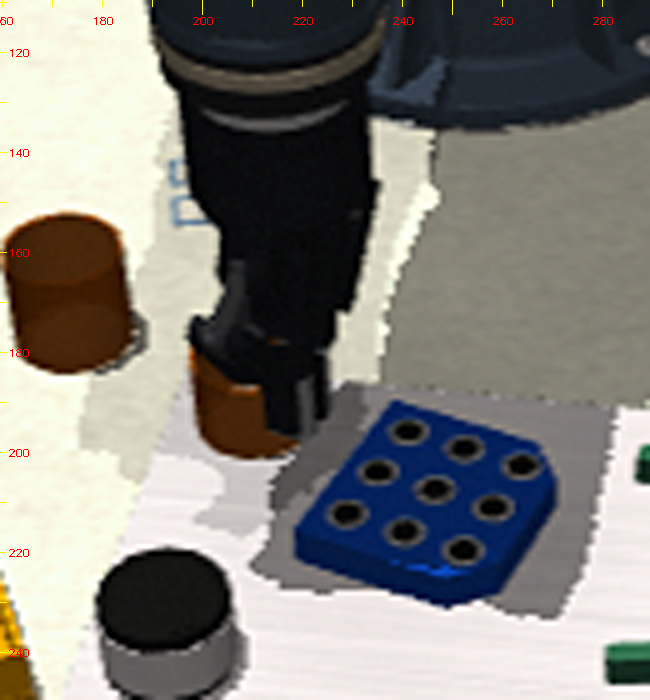

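View pics/b6.png

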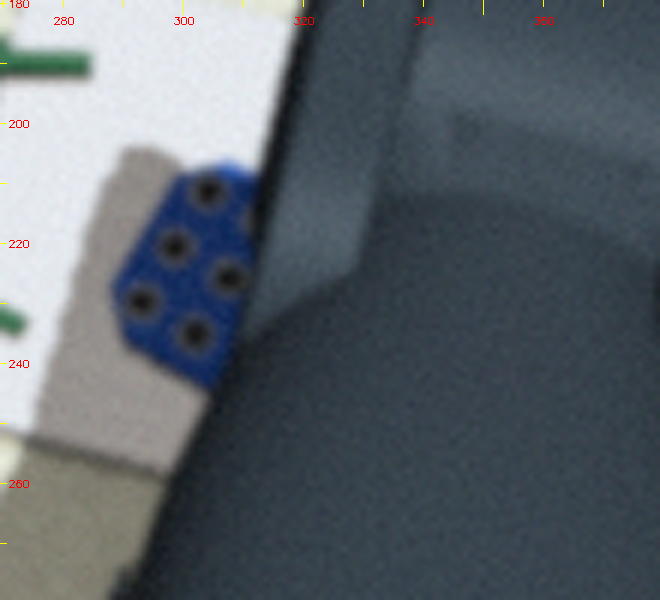

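Request:
servo_tool([
  [0, 0, 0, 0, 0, 1.5, 0.1],
  [0, 0, 0, 0, 0, 2.5, 0.1],
  [0, 0, 0, 0, 0, 3.0, 0.1],
  [0, 0, 0, 0, 0, 3.5, 0.1],
  [0, 0, 0, 0, 0, 3.5, 0.1],
])

```text
time_s: 8.05
eef_pos: [460.4, -135.9, 41.6]
tcp_rot: [-3.141, 0.0, 1.02]
ft_force: [0.2, -0.4, 0.3]
gripper_width: 8.4
```

```bash
python3 -c "
from mv import *
print(after([496.4,-327.8,122,1.3],.28,[17.5,-8.6,8]))"
python3 shot.py a7 scene 160 110 130 140 5
```

```text
[np.float64(460.346), np.float64(-136.172), np.float64(42.0), 1.02]
8.1 [ 460.6 -136.    41.9] [-3.141  0.     1.02 ] [ 0.2 -0.3 -0.7] 8.702642635047782
```

View pics/a7.png

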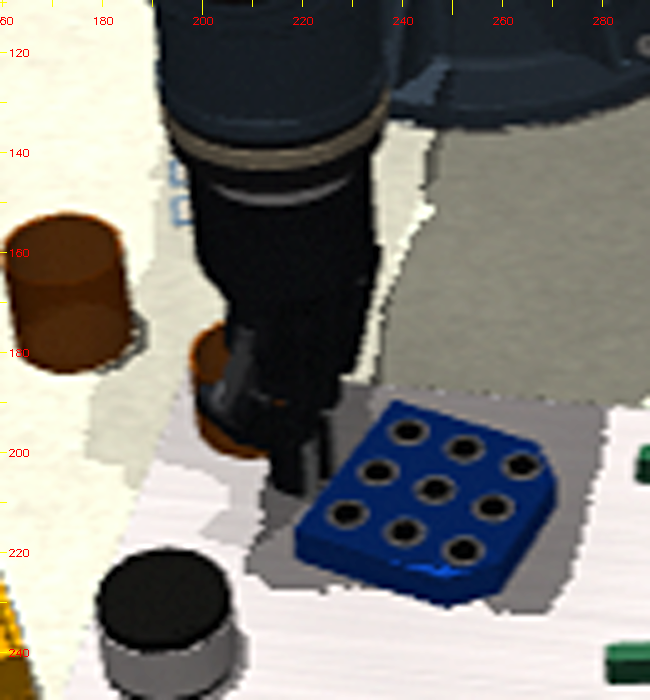

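Request:
servo_tool([
  [0, 0, 0, 0.4, 0, 0, 0.1],
  [0, 0, 0, 0.8, 0, 0, 0.1],
  [0, 0, 0, 1.2, 0, 0, 0.1],
  [0, 0, 0, 1.6, 0, 0, 0.1],
  [0, 0, 0, 2.0, 0, 0, 0.1],
  [0, 0, 0, 2.4, 0, 0, 0.1],
  [0, 0, 0, 2.8, 0, 0, 0.1],
  [0, 0, 0, 2.8, 0, 0, 0.1],
])

```text
time_s: 8.9
eef_pos: [475.6, -111.4, 41.7]
tcp_rot: [-3.141, -0.001, 1.02]
ft_force: [-0.3, 0.2, -0.5]
gripper_width: 8.5
```

```bash
python3 shot.py a8 scene 170 120 150 120 5
```

```text
8.95 [ 475.4 -111.6   41.7] [-3.141e+00 -1.000e-03  1.020e+00] [-0.1  0.5 -0.6] 8.699905565438582
```

View pics/a8.png

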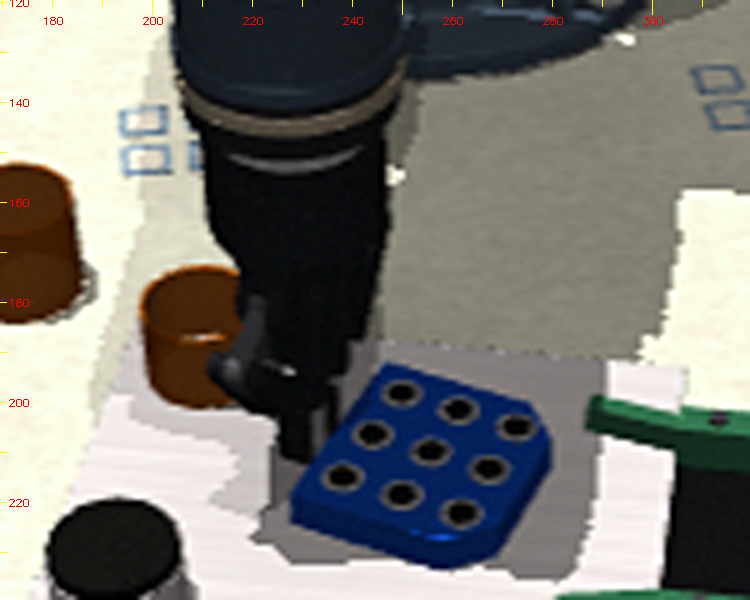

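```bash
cat > bf.py <<'E'
from h import *
from scipy.optimize import minimize
P2=[(27,-48),(45,-30),(45,30),(27,48),(-45,48),(-45,-48)]
NEST=(555.5,83.2,1.307)
def bluemask(s):
    hsv=cv2.cvtColor(s["image"],cv2.COLOR_RGB2HSV); m=((hsv[...,0]>105)&(hsv[...,0]<130)&(hsv[...,1]>150)&(hsv[...,2]>30)).astype(np.uint8)
    n,l,st,_=cv2.connectedComponentsWithStats(m)
    # keep components within the work area
    keep=np.zeros_like(m)
    i=1+np.argmax(st[1:,4]); keep=(l==i).astype(np.uint8)
    c,_=cv2.findContours(keep,cv2.RETR_EXTERNAL,cv2.CHAIN_APPROX_NONE); o=np.zeros_like(m); cv2.drawContours(o,c,-1,1,-1)
    return o
def fitblock(s,x0,z0=30,mask=None,K=4):
    m=bluemask(s) if mask is None else mask
    ys,xs=np.nonzero(m); u0,v0=xs.min()-15,ys.min()-15; u1,v1=xs.max()+15,ys.max()+15
    M=cv2.resize(m[v0:v1,u0:u1]*255,None,fx=K,fy=K,interpolation=cv2.INTER_LINEAR).astype(float)/255
    def f(p):
        c,sn=np.cos(p[2]),np.sin(p[2])
        q=np.array([(proj(s,[p[0]+c*a-sn*b,p[1]+sn*a+c*b,z])-[u0,v0]+.5)*K-.5 for a,b in P2 for z in (z0,z0+18)])
        h=cv2.convexHull(q.astype(np.float32)); I=np.zeros(M.shape,np.uint8); cv2.fillPoly(I,[np.round(h*16).astype(np.int32)],255,cv2.LINE_AA,4)
        return np.abs(I/255.-M).sum()/K/K
    best=None
    for d in (0,.1,-.1):
        r=minimize(f,[x0[0],x0[1],x0[2]+d],method="Nelder-Mead",options=dict(initial_simplex=[[x0[0],x0[1],x0[2]+d],[x0[0]+8,x0[1],x0[2]+d],[x0[0],x0[1]+8,x0[2]+d],[x0[0],x0[1],x0[2]+d+.08]],xatol=.02,fatol=.05))
        if best is None or r.fun<best.fun: best=r
    return best.x,best.fun,m.sum()
def loc(p,n=NEST):
    c,s=np.cos(n[2]),np.sin(n[2]); d=np.array(p[:2])-n[:2]; return np.array([c*d[0]+s*d[1],-s*d[0]+c*d[1],p[2]-n[2]]).round(3)
def glob(p,n=NEST):
    c,s=np.cos(n[2]),np.sin(n[2]); return np.array([n[0]+c*p[0]-s*p[1],n[1]+s*p[0]+c*p[1],p[2]+n[2]]).round(3)
if __name__=="__main__":
    import sys
    s=pickle.load(open(sys.argv[1]+".pkl","rb")); r=fitblock(s,list(map(float,sys.argv[2:5])),float(sys.argv[5]) if len(sys.argv)>5 else 30); print(r,"local",loc(r[0]))
E
python3 bf.py scene0 490 -80 1.02; python3 bf.py top0 490 -80 1.02;python3 bf.py a8 500 -63 1.02
```

```text
(array([491.39411121, -78.28258433,   0.99924918]), np.float64(260.3200980392157), np.uint64(882)) local [-172.612   19.782   -0.308]Traceback (most recent call last):
  File "bf.py", line 33, in <module>
    s=pickle.load(open(sys.argv[1]+".pkl","rb")); r=fitblock(s,list(map(float,sys.argv[2:5])),float(sys.argv[5]) if len(sys.argv)>5 else 30); print(r,"local",loc(r[0]))
                                                    ~~~~~~~~^^^^^^^^^^^^^^^^^^^^^^^^^^^^^^^^^^^^^^^^^^^^^^^^^^^^^^^^^^^^^^^^^^^^^^^^^^^^^^^^
  File "bf.py", line 16, in fitblock
    M=cv2.resize(m[v0:v1,u0:u1]*255,None,fx=K,fy=K,interpolation=cv2.INTER_LINEAR).astype(float)/255
      ~~~~~~~~~~^^^^^^^^^^^^^^^^^^^^^^^^^^^^^^^^^^^^^^^^^^^^^^^^^^^^^^^^^^^^^^^^^^
cv2.error: OpenCV(4.12.0) /io/opencv/modules/imgproc/src/resize.cpp:4208: error: (-215:Assertion failed) !ssize.empty() in function 'resize'

Traceback (most recent call last):
  File "bf.py", line 33, in <module>
    s=pickle.load(open(sys.argv[1]+".pkl","rb")); r=fitblock(s,list(map(float,sys.argv[2:5])),float(sys.argv[5]) if len(sys.argv)>5 else 30); print(r,"local",loc(r[0]))
                                                    ~~~~~~~~^^^^^^^^^^^^^^^^^^^^^^^^^^^^^^^^^^^^^^^^^^^^^^^^^^^^^^^^^^^^^^^^^^^^^^^^^^^^^^^^
  File "bf.py", line 16, in fitblock
    M=cv2.resize(m[v0:v1,u0:u1]*255,None,fx=K,fy=K,interpolation=cv2.INTER_LINEAR).astype(float)/255
      ~~~~~~~~~~^^^^^^^^^^^^^^^^^^^^^^^^^^^^^^^^^^^^^^^^^^^^^^^^^^^^^^^^^^^^^^^^^^
cv2.error: OpenCV(4.12.0) /io/opencv/modules/imgproc/src/resize.cpp:4208: error: (-215:Assertion failed) !ssize.empty() in function 'resize'
```

```bash
python3 - <<'E'
t=open("bf.py").read()
a=t.index("    hsv=");b=t.index("    n,l,st")
t=t[:a]+'''    im=s["image"].astype(int); m=((im[...,2]-im[...,0]>22)&(im[...,2]>2.0*im[...,0])&(im[...,2]>1.5*im[...,1])).astype(np.uint8)
    c,sn=np.cos(NEST[2]),np.sin(NEST[2]); pl=np.array([proj(s,[NEST[0]+c*a-sn*b,NEST[1]+sn*a+c*b,z]) for a in(-320,60) for b in (-115,115) for z in (25,60)])
    roi=np.zeros_like(m); cv2.fillPoly(roi,[cv2.convexHull(pl.astype(np.float32)).astype(np.int32)],1); m=m*roi
'''+t[b:]
open("bf.py","w").write(t)
E
python3 bf.py scene0 490 -80 1.02; python3 bf.py top0 490 -80 1.02;python3 bf.py a8 500 -63 1.02
```

```text
(array([489.01307553, -81.84232068,   1.01131963]), np.float64(58.95833333333334), np.uint64(1444)) local [-176.669   21.153   -0.296]
(array([489.98289657, -78.67926486,   0.99195739]), np.float64(208.42524509803923), np.uint64(932)) local [-173.363   21.041   -0.315]
(array([500.00757836, -63.11558631,   1.02890088]), np.float64(56.45980392156863), np.uint64(1461)) local [-155.724   15.421   -0.278]
```

Request:
servo_tool([
  [0, 0, 0, -0.4, 0, 0, 0.1],
  [0, 0, 0, -0.4, -0.4, 0, 0.5],
  [0, 0, 0, -0.4, -0.4, 0, 0.5],
  [0, 0, 0, -0.4, -0.4, 0, 0.5],
  [0, 0, 0, -0.4, -0.4, 0.1, 0.5],
  [0, 0, 0, -0.4, -0.4, 0.2, 0.5],
  [0, 0, 0, -0.4, -0.4, 0.3, 0.5],
  [0, 0, 0, -0.4, -0.4, 0.3, 0.5],
])

```text
time_s: 9.75
eef_pos: [469.7, -113.3, 38.6]
tcp_rot: [-3.141, 0.0, 1.02]
ft_force: [-0.1, 0.4, 0.3]
gripper_width: 42.7
```

```bash
python3 -c "
from mv import *
c=after([460.346,-136.172,42,1.02],0,[2.8,0,0]);print(c)
c=after(c,0,[-.4,-.4,.3]);print(c)
from bf import glob
import numpy as np
# block path local
def tcp(b,ox=-54,oy=0):
    c,s=np.cos(b[2]),np.sin(b[2]); l=(b[0]+c*ox-s*oy,b[1]+s*ox+c*oy,b[2]); return glob(l)
b=np.array([-155.7,15.4,-.278])
n=0
path=[]
for i in range(14):
    if i<5: d,w=6.2,0
    else: d,w=5.6,.278/9
    h=b[2]+w/2; b=b+[d*np.cos(h),d*np.sin(h),w]; g=tcp(b)
    r=row(c,[g[0],g[1],39,g[2]]); print(b.round(2),r[0][2].round(3),r[1].round(2))
"
python3 shot.py a9 scene 170 120 150 120 5
```

```text
[np.float64(475.0), np.float64(-112.313), np.float64(42.0), 1.02]
[np.float64(469.498), np.float64(-113.628), np.float64(39.0), 1.02]
[-149.74   13.7    -0.28] -0.009 [1.12 0.   0.  ]
[-143.78   12.     -0.28] -0.009 [ 1.74 -0.   -0.  ]
[-137.81   10.3    -0.28] -0.009 [ 2.36 -0.01 -0.  ]
[-131.85    8.59   -0.28] -0.009 [ 2.98 -0.02 -0.  ]
[-125.89    6.89   -0.28] -0.009 [ 3.6  -0.02 -0.  ]
[-120.48    5.44   -0.25] -0.04 [4.17 0.13 0.  ]
[-115.03    4.15   -0.22] -0.071 [4.74 0.27 0.  ]
[-109.54    3.04   -0.19] -0.102 [5.31 0.38 0.  ]
[-104.02    2.09   -0.15] -0.133 [5.88 0.48 0.  ]
[-98.48   1.31  -0.12] -0.163 [6.46 0.57 0.  ]
[-9.291e+01  7.100e-01 -9.000e-02] -0.194 [7.04 0.63 0.  ]
[-8.733e+01  2.800e-01 -6.000e-02] -0.225 [7.63 0.68 0.  ]
[-8.173e+01  2.000e-02 -3.000e-02] -0.256 [8.21 0.71 0.  ]
[-7.613e+01 -7.000e-02 -0.000e+00] -0.287 [8.79 0.72 0.  ]
9.8 [ 469.7 -113.4   38.7] [-3.141  0.     1.02 ] [-0.2 -0.1  0.4] 42.896709994793724
```

View pics/a9.png

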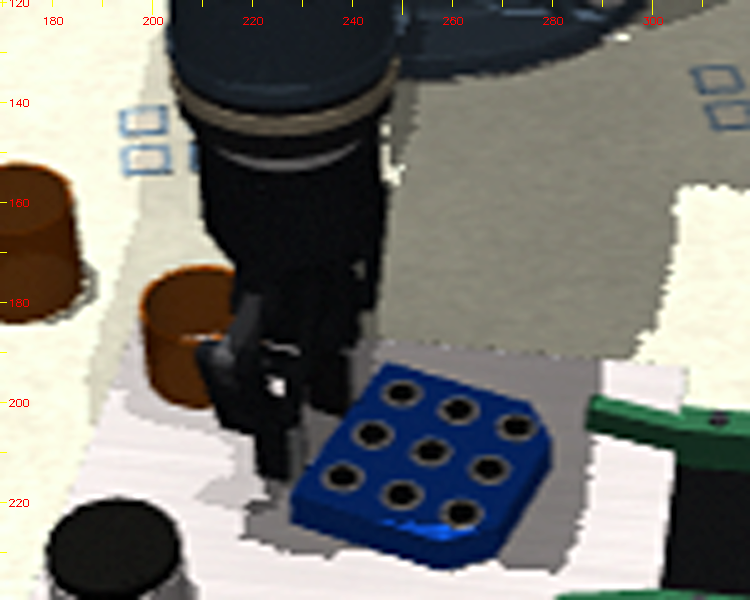

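Request:
servo_tool([
  [0, 0, -0.01, 0.6, 0, 0, 0.5],
  [0, 0, -0.01, 1.1, 0, 0, 0.5],
  [0, 0, -0.01, 1.7, 0, 0, 0.5],
  [0, 0, -0.01, 2.3, 0, 0, 0.5],
  [0, 0, -0.01, 3.0, 0, 0, 0.5],
  [0, 0, -0.01, 3.6, 0, 0, 0.5],
  [0, 0, -0.04, 4.2, 0.1, 0, 0.5],
  [0, 0, -0.07, 4.75, 0.25, 0, 0.5],
  [0, 0, -0.1, 5.3, 0.4, 0, 0.5],
  [0, 0, -0.13, 5.9, 0.5, 0, 0.5],
  [0, 0, -0.13, 5.9, 0.5, 0, 0.5],
])

```text
time_s: 10.9
eef_pos: [505.5, -65.1, 38.8]
tcp_rot: [3.141, -0.0, 1.152]
ft_force: [0.9, 0.3, -0.3]
gripper_width: 42.3
```

```bash
python3 shot.py a10 scene 200 120 150 120 5; python3 bf.py a10 530 -20 1.15
```

```text
10.95 [505.2 -65.4  38.8] [ 3.142 -0.     1.151] [ 0.6 -0.  -0.4] 43.20384238547949
(array([526.16351612, -15.35992072,   1.1839568 ]), np.float64(80.68799019607843), np.uint64(1465)) local [-102.8      2.622   -0.123]
```

View pics/a10.png

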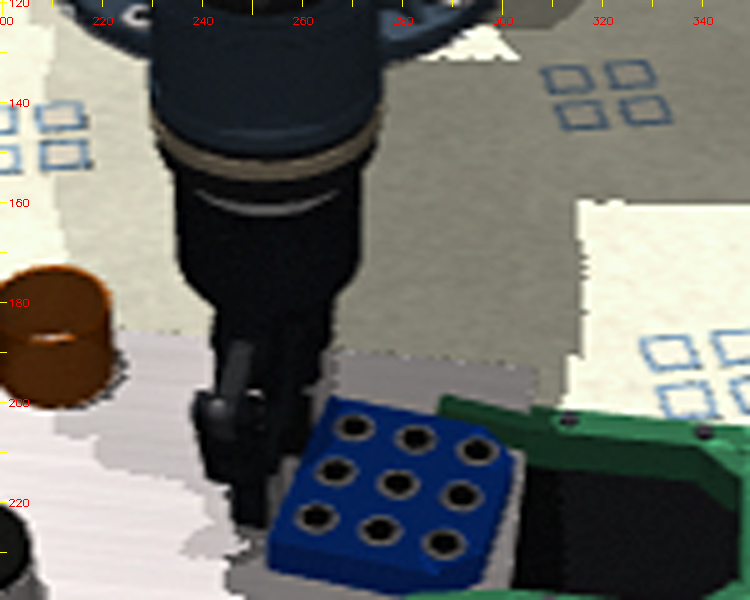

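```bash
python3 -c "
from mv import *
from bf import glob,loc
c=after([469.498,-113.628,39,1.02],-.13,[5.9,.5,0]);print(c, loc(c[:2]+[c[3]]), loc([505.2,-65.4,1.151]))
b=np.array([-102.8,2.6,-.123])
def tcp(b,ox=-54,oy=0):
    C,s=np.cos(b[2]),np.sin(b[2]); return (b[0]+C*ox-s*oy,b[1]+s*ox+C*oy,b[2])
print(tcp(b))
for i in range(18):
    if i<6: b=np.array([b[0]+5,b[1]-2.6/6*(1.6-.2*i),b[2]+.123/6])
    else: b=np.array([b[0]+6,0,0])
    l=tcp(b); g=glob(l)
    r=row(c,[g[0],g[1],39,g[2]]); print(b.round(2),np.round(l,1),r[0][2].round(3),r[1].round(2))
"
```

```text
[np.float64(504.637), np.float64(-65.97), np.float64(39.0), 1.15] [-1.57272e+02  1.02080e+01 -1.57000e-01] [-1.56575e+02  9.81300e+00 -1.56000e-01]
(np.float64(-156.39203173530046), np.float64(9.225264861313027), np.float64(-0.123))
[-97.8    1.91  -0.1 ] [-1.515e+02  7.400e+00 -1.000e-01] -0.054 [0.61 0.18 0.  ]
[-9.28e+01  1.30e+00 -8.00e-02] [-1.466e+02  5.700e+00 -1.000e-01] -0.075 [1.12 0.28 0.  ]
[-8.78e+01  7.80e-01 -6.00e-02] [-1.417e+02  4.100e+00 -1.000e-01] -0.096 [1.63 0.36 0.  ]
[-8.28e+01  3.50e-01 -4.00e-02] [-136.8    2.6   -0. ] -0.116 [2.15 0.44 0.  ]
[-7.78e+01 -0.00e+00 -2.00e-02] [-131.8    1.1   -0. ] -0.136 [2.66 0.5  0.  ]
[-72.8   -0.26   0.  ] [-126.8   -0.3    0. ] -0.157 [3.17 0.56 0.  ]
[-66.8   0.    0. ] [-120.8    0.     0. ] -0.157 [3.76 0.44 0.  ]
[-60.8   0.    0. ] [-114.8    0.     0. ] -0.157 [4.36 0.34 0.  ]
[-54.8   0.    0. ] [-108.8    0.     0. ] -0.157 [4.95 0.25 0.  ]
[-48.8   0.    0. ] [-102.8    0.     0. ] -0.157 [5.54 0.16 0.  ]
[-42.8   0.    0. ] [-96.8   0.    0. ] -0.157 [6.13 0.06 0.  ]
[-36.8   0.    0. ] [-90.8   0.    0. ] -0.157 [ 6.72 -0.03 -0.  ]
[-30.8   0.    0. ] [-84.8   0.    0. ] -0.157 [ 7.32 -0.12 -0.  ]
[-24.8   0.    0. ] [-78.8   0.    0. ] -0.157 [ 7.91 -0.22 -0.  ]
[-18.8   0.    0. ] [-72.8   0.    0. ] -0.157 [ 8.5  -0.31 -0.  ]
[-12.8   0.    0. ] [-66.8   0.    0. ] -0.157 [ 9.1  -0.41 -0.  ]
[-6.8  0.   0. ] [-60.8   0.    0. ] -0.157 [ 9.69 -0.5  -0.  ]
[-0.8  0.   0. ] [-54.8   0.    0. ] -0.157 [10.28 -0.59 -0.  ]
```

Request:
servo_tool([
  [0, 0, -0.04, 0.6, 0.15, 0, 0.5],
  [0, 0, -0.07, 1.1, 0.27, 0, 0.5],
  [0, 0, -0.1, 1.6, 0.36, 0, 0.5],
  [0, 0, -0.12, 2.15, 0.44, 0, 0.5],
  [0, 0, -0.14, 2.65, 0.5, 0, 0.5],
  [0, 0, -0.157, 3.2, 0.52, 0, 0.5],
  [0, 0, -0.157, 3.75, 0.45, 0, 0.5],
  [0, 0, -0.157, 3.75, 0.45, 0, 0.5],
])

```text
time_s: 11.75
eef_pos: [524.6, -32.6, 38.8]
tcp_rot: [3.142, -0.0, 1.307]
ft_force: [0.3, 0.5, -0.4]
gripper_width: 42.2
```

```bash
python3 shot.py a11 scene 220 140 150 120 5; python3 bf.py a11 538 20 1.3
```

```text
11.8 [524.5 -32.9  38.8] [ 3.142 -0.     1.307] [-0.8 -0.3  0.8] 42.7526134102255
(array([536.80067295,  20.64315874,   1.3224792 ]), np.float64(117.54950980392155), np.uint64(1418)) local [-6.5269e+01  1.7410e+00  1.5000e-02]
```

View pics/a11.png

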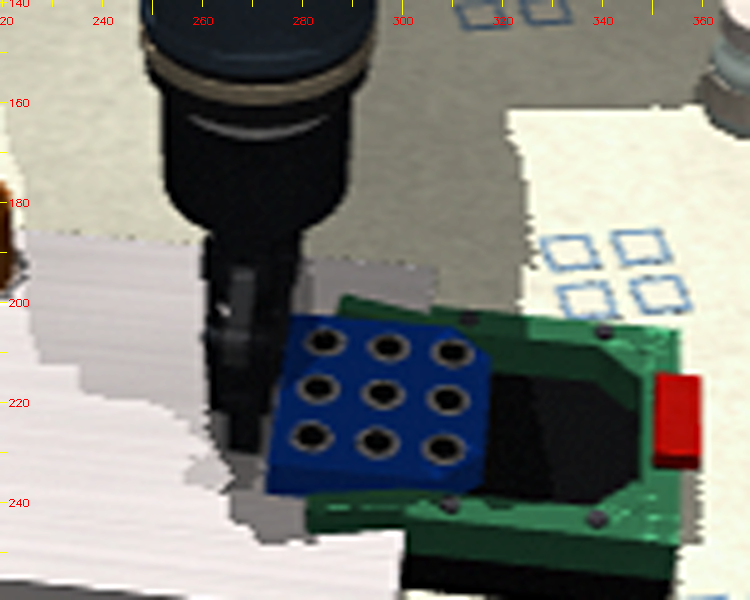

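Request:
servo_tool([
  [0, 0, 0, 0.6, 0, 0, 0.5],
  [0, 0, 0, 1.2, 0, 0, 0.5],
  [0, 0, 0, 1.8, 0, 0, 0.5],
  [0, 0, 0, 2.4, 0, 0, 0.5],
  [0, 0, 0, 3.0, 0, 0, 0.5],
  [0, 0, 0, 3.6, 0, 0, 0.5],
  [0, 0, 0, 4.2, 0, 0, 0.5],
  [0, 0, 0, 4.7, 0, 0, 0.5],
  [0, 0, 0, 5.2, 0, 0, 0.5],
  [0, 0, 0, 5.2, 0, 0, 0.5],
])

```text
time_s: 12.8
eef_pos: [538.1, 17.6, 38.8]
tcp_rot: [-3.142, -0.0, 1.307]
ft_force: [-0.0, 0.4, 0.3]
gripper_width: 42.5
```

```bash
python3 shot.py a12 scene 240 150 140 110 5; python3 -c "
from bf import *
print(loc([538.1,17.6,1.307]))
import pickle
from bench import sensors; o=sensors.get_obs(); print(loc([*o['eef_pos'][:2],o['tcp_rot'][2]]))"
```

```text
12.85 [538.   17.3  38.8] [-3.142 -0.     1.307] [0.  0.  0.6] 42.8572656595634
[-67.868  -0.307   0.   ]
[-68.227  -0.302   0.   ]
```

View pics/a12.png

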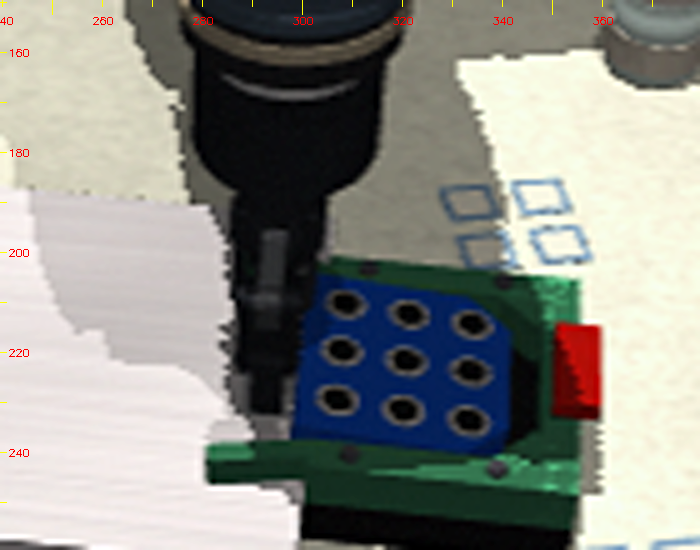

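Request:
servo_tool([
  [0, 0, 0, 0.3, 0, 0, 0.5],
  [0, 0, 0, 0.6, 0, 0, 0.5],
  [0, 0, 0, 0.8, 0, 0, 0.5],
  [0, 0, 0, 1.0, 0, 0, 0.5],
  [0, 0, 0, 1.0, 0, 0, 0.5],
])

```text
time_s: 13.35
eef_pos: [540.6, 26.7, 38.8]
tcp_rot: [-3.142, -0.0, 1.307]
ft_force: [-0.4, -0.4, 0.3]
gripper_width: 42.6
```

```bash
python3 shot.py a13 scene 240 150 140 110 5
```

```text
13.4 [540.6  26.7  38.8] [ 3.142 -0.     1.307] [ 0.1  0.5 -0.4] 42.59573987865332
```

View pics/a13.png

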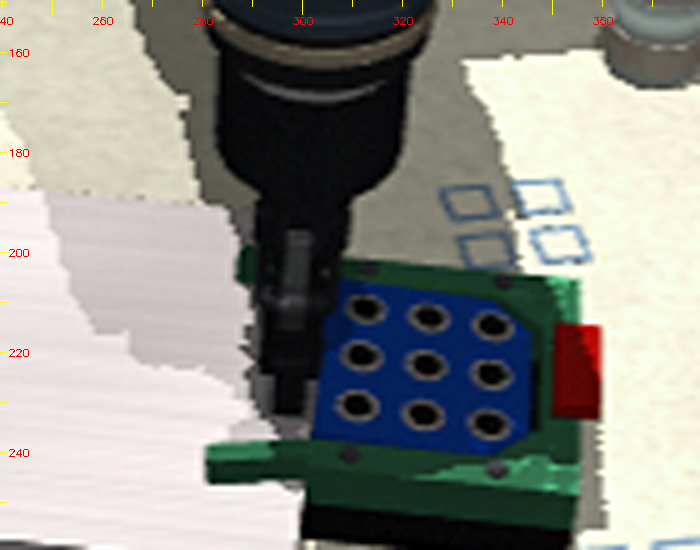

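Request:
servo_tool([
  [0, 0, 0, 0.1, 0, 0, 0.5],
  [0, 0, 0, 0.2, 0, 0, 0.5],
  [0, 0, 0, 0.25, 0, 0, 0.5],
  [0, 0, 0, 0.25, 0, 0, 0.5],
])

```text
time_s: 13.8
eef_pos: [541.2, 28.9, 38.8]
tcp_rot: [3.142, 0.0, 1.307]
ft_force: [-1.0, -1.9, 1.1]
gripper_width: 42.5
```

```bash
python3 shot.py a14 scene 280 180 90 70 8
```

```text
13.85 [541.2  28.9  38.8] [ 3.142 -0.     1.307] [-0.5 -2.   0.1] 42.19794263469481
```

View pics/a14.png

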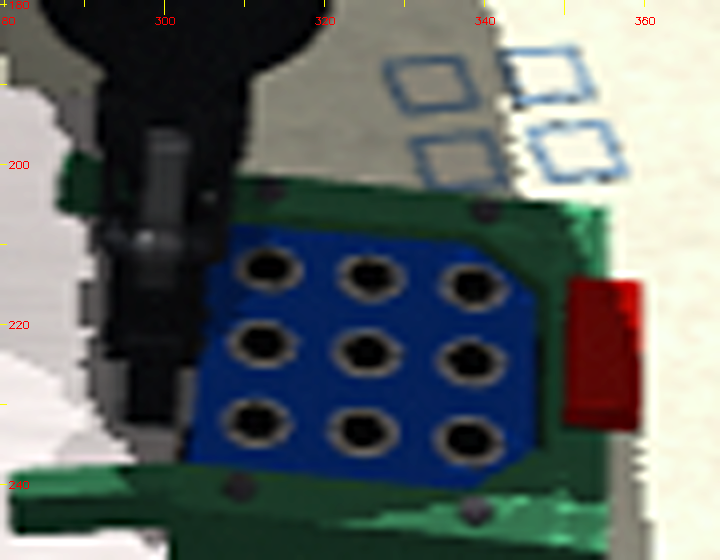

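Request:
servo_tool([
  [0, 0, 0, 0.1, 0, 0, 0.5],
  [0, 0, 0, 0.2, 0, 0, 0.5],
  [0, 0, 0, 0.2, 0, 0, 0.5],
])

```text
time_s: 14.15
eef_pos: [541.7, 30.7, 38.8]
tcp_rot: [3.141, 0.001, 1.307]
ft_force: [-0.8, -5.0, 0.4]
gripper_width: 42.7
```

```bash
python3 shot.py a15 scene 280 180 90 70 8; python3 -c "
from bf import *
from bench import sensors; o=sensors.get_obs(); print(loc([*o['eef_pos'][:2],o['tcp_rot'][2]]))"; for z in 22 30; do python3 bf.py a15 554 78 1.307 $z;done
```

```text
14.2 [541.7  30.7  38.8] [3.141e+00 1.000e-03 1.307e+00] [-0.1 -5.   0.9] 42.59428851380666
[-54.328  -0.385  -0.   ]
(array([538.64400227,  88.42087845,   1.27275085]), np.float64(270.894362745098), np.uint64(1224)) local [ 0.645 17.634 -0.034]
(array([546.02196232,  85.47561376,   1.30525411]), np.float64(292.86495098039217), np.uint64(1224)) local [-2.740e-01  9.744e+00 -2.000e-03]
```

View pics/a15.png

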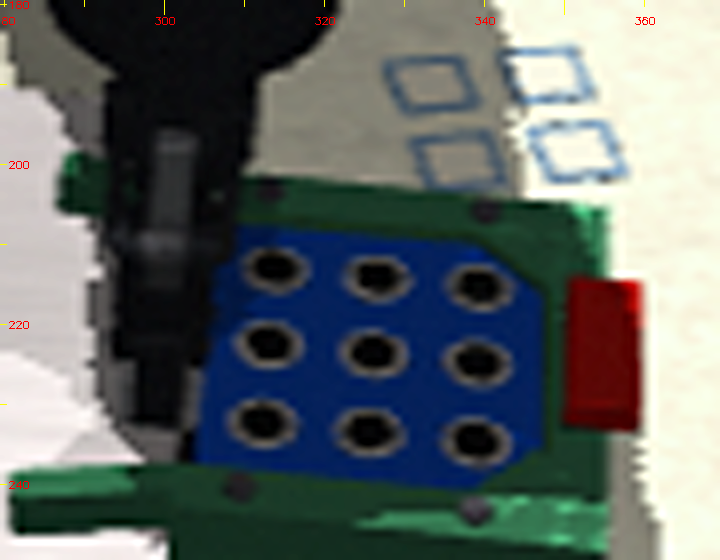

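Request:
servo_tool([
  [0, 0, 0, -0.5, 0, 0, 0.5],
  [0, 0, 0, -2, 0, -4, 0.3],
  [0, 0, 0, -6, 0, -9, 0.1],
  [0, 0, 0, -11, 0, -9, 0.0],
  [0, 0, 0, -15, 0, -9, 0.0],
  [0, 0, 0, -15, 0, -9, 0.0],
  [0, 0, 0, -15, 0, -9, 0.0],
])

```text
time_s: 14.9
eef_pos: [502.3, -114.8, 128.9]
tcp_rot: [3.141, -0.001, 1.304]
ft_force: [-0.3, 0.3, -0.6]
gripper_width: 0.3
```

```bash
python3 shot.py a16 scene 280 180 90 70 8; python3 shot.py b16 top 210 165 90 70 8
```

```text
14.95 [ 502.5 -113.9  128.7] [-3.142e+00 -1.000e-03  1.306e+00] [ 0.6  0.6 -0.2] -0.20735298165866478
15.0 [ 502.6 -113.3  128.6] [-3.141e+00 -1.000e-03  1.307e+00] [0.5 0.4 0.9] 0.07721206914670606
```

View pics/a16.png

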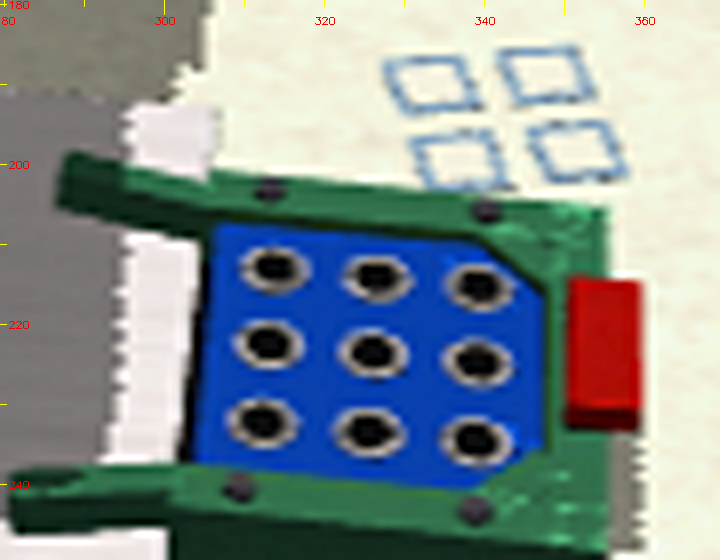

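View pics/b16.png

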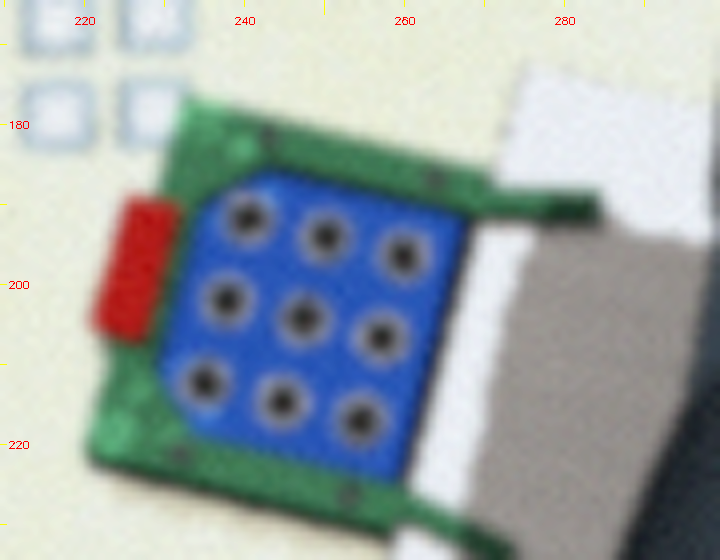

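Run:
```python
from h import *
from bf import loc
from scipy.optimize import least_squares
s=pickle.load(open("a16.pkl","rb"));t=pickle.load(open("b16.pkl","rb"))
S=[(275,270),(377,277),(479,286),(267,344),(374,354),(479,363),(263,424),(368,433),(474,440)]
T=[(361,421),(281,402),(204,383),(382,339),(303,320),(227,301),(405,257),(325,237),(250,218)]
X=[]
for a,b in zip(S,T):
    a=np.array(a)/8+[279.5,179.5];b=np.array(b)/8+[209.5,164.5]
    r=least_squares(lambda X:np.concatenate([proj(s,X)-a,proj(t,X)-b]),[555,82,40]); X.append(r.x); 
    print(loc([*r.x[:2],0])[:2],r.x[2].round(1),r.fun.round(1))
X=np.array(X); A=np.c_[[[*loc([*x[:2],0])[:2],1] for x in X]]; print(np.linalg.lstsq(A,X[:,2],rcond=None)[0], X.mean(0))
# gap lines
for z in (30,): 
  for q in [(467,222),(408,480)]: print("top gap/plate edge",loc([*ray(t,*(np.array(q)/8+[209.5,164.5]),z)[:2],0]))
print(loc([*ray(t,*(np.array([470,215])/8+[209.5,164.5]),40)[:2],0]))
```

```text
[-27.39   30.259] 40.6 [ 0.4 -0.   0.6  0.1]
[ 0.773 30.466] 41.2 [ 0.6 -0.   0.7  0.1]
[28.563 30.38 ] 41.3 [ 0.5 -0.   0.7  0.1]
[-27.719   0.521] 40.7 [ 0.6 -0.   0.7  0.1]
[0.927 0.52 ] 40.6 [ 0.5 -0.   0.6  0.1]
[28.771  0.347] 40.9 [ 0.4 -0.   0.5  0.1]
[-27.513 -29.668] 40.3 [ 0.3 -0.   0.5  0.1]
[  0.552 -29.91 ] 40.9 [ 0.6 -0.   0.8  0.1]
[ 28.002 -30.047] 42.0 [ 0.5 -0.   0.6  0.1]
[ 1.53145422e-02 -8.78255574e-04  4.09199428e+01] [555.33625938  83.81583605  40.92811312]
top gap/plate edge [-43.205 -49.004  -1.307]
top gap/plate edge [-45.749  45.116  -1.307]
[-44.616 -49.582  -1.307]
```

Run:
```python
from mv import *
from bf import glob
c=after([504.637,-65.97,39,1.15],-.157,[3.75,.45,0]); c=after(c,0,[6.65-15,0,-9]); print(c)
g=glob([14,15,0]); print(g); print(row(c,[g[0],g[1],100,1.307]))
```

```text
[np.float64(502.291), np.float64(-114.191), np.float64(129.0), 1.307]
[544.669 100.627   1.307]
(array([0., 0., 0.]), array([21.844, -1.51 ,  2.9  ]))
```

Request:
servo_tool([
  [0, 0, 0, 21.8, -1.5, 0, 0],
  [0, 0, 0, 21.8, -1.5, 0, 0],
  [0, 0, 0, 21.8, -1.5, 0, 0],
  [0, 0, 0, 21.8, -1.5, 0, 0],
  [0, 0, 0, 21.8, -1.5, 2, 0],
  [0, 0, 0, 21.8, -1.5, 5, 0],
  [0, 0, 0, 21.8, -1.5, 7, 0],
  [0, 0, 0, 21.8, -1.5, 7.6, 0],
  [0, 0, 0, 21.8, -1.5, 7.7, 0],
  [0, 0, 0, 21.8, -1.5, 7.8, 0],
  [0, 0, 0, 21.8, -1.5, 7.9, 0],
  [0, 0, 0, 21.8, -1.5, 7.9, 0],
])

```text
time_s: 16.2
eef_pos: [545.4, 100.4, 50.5]
tcp_rot: [3.14, -0.0, 1.307]
ft_force: [0.8, -0.2, 0.3]
gripper_width: 0.2
```

Request:
servo_tool([
  [0, 0, 0, 0, 0, 0.1, 0],
  [0, 0, 0, 0, 0, 0.2, 0],
  [0, 0, 0, 0, 0, 0.25, 0],
  [0, 0, 0, 0, 0, 0.25, 0],
])

```text
time_s: 16.6
eef_pos: [545.1, 100.4, 48.0]
tcp_rot: [3.141, -0.0, 1.307]
ft_force: [-4.1, -0.9, 11.4]
gripper_width: -0.2
```

Run:
```python
from mv import *
c=after([502.291,-114.191,129,1.307],0,[21.8,-1.5,8.15]); print(c)
print(row(c,[498.5,359,78,1.5]))
```

```text
[np.float64(544.653), np.float64(100.179), np.float64(47.5), 1.307]
(array([-0.   ,  0.   , -0.193]), array([ 23.783, -11.204,  -3.05 ]))
```

Request:
servo_tool([
  [0, 0, 0, 0, 0, -3, 0],
  [0, 0, 0, 0, 0, -7, 0],
  [0, 0, -0.19, 23.8, -11.2, -7, 0],
  [0, 0, -0.19, 23.8, -11.2, -7, 0],
  [0, 0, -0.19, 23.8, -11.2, -7, 0],
  [0, 0, -0.19, 23.8, -11.2, -7, 0],
  [0, 0, -0.19, 23.8, -11.2, -7, 0],
  [0, 0, -0.19, 23.8, -11.2, -7, 0],
  [0, 0, -0.19, 23.8, -11.2, -6, 0],
  [0, 0, -0.19, 23.8, -11.2, -4, 0],
  [0, 0, -0.19, 23.8, -11.2, -3, 0],
  [0, 0, -0.19, 23.8, -11.2, -3, 0],
  [0, 0, -0.19, 23.8, -11.2, -3, 0],
])

```text
time_s: 17.9
eef_pos: [499.3, 358.6, 77.6]
tcp_rot: [-3.142, 0.0, 1.496]
ft_force: [0.9, 0.2, 0.0]
gripper_width: 0.0
```

```bash
python3 shot.py a17 scene 290 140 190 120 4; python3 -c "
from mv import *
print(after([544.653,100.179,47.5,1.307],-.19,[23.8,-11.2,-3]))"
```

```text
17.95 [499.5 358.9  78. ] [ 3.141 -0.     1.496] [-0.3  0.5  0.7] -0.14294189684548603
[np.float64(498.585), np.float64(359.15), np.float64(77.5), 1.497]
```

View pics/a17.png

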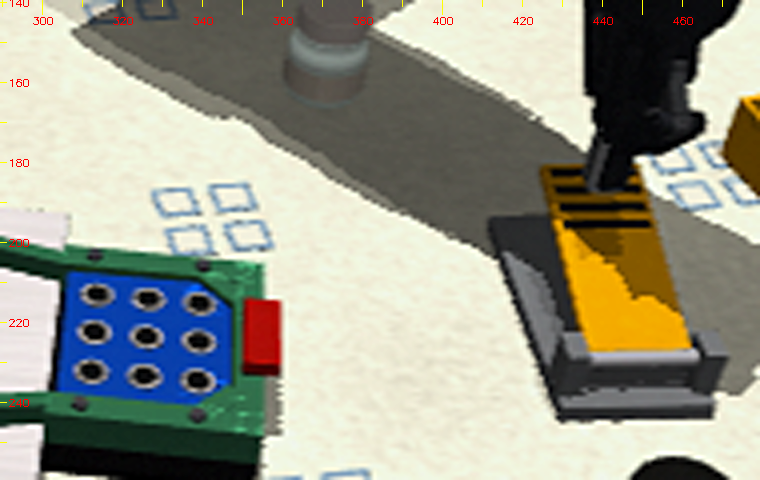

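Request:
servo_tool([
  [0, 0, 0, 0, 0, 0.5, 0],
  [0, 0, 0, 0, 0, 1.0, 0],
  [0, 0, 0, 0, 0, 1.5, 0],
  [0, 0, 0, 0, 0, 2.0, 0],
  [0, 0, 0, 0, 0, 2.5, 0],
  [0, 0, 0, 0, 0, 3.0, 0],
  [0, 0, 0, 0, 0, 3.0, 0],
])

```text
time_s: 18.65
eef_pos: [498.5, 359.6, 46.8]
tcp_rot: [-3.141, -0.0, 1.497]
ft_force: [-5.0, 0.0, 8.0]
gripper_width: -0.1
```

Request:
servo_tool([
  [0, 0, 0, 0, 0, 0.15, 0],
  [0, 0, 0, 0, 0, 0.3, 0],
  [0, 0, 0, 0, 0, 0.3, 0],
])

```text
time_s: 18.95
eef_pos: [498.3, 359.6, 44.2]
tcp_rot: [-3.141, -0.0, 1.497]
ft_force: [-5.9, 0.8, 9.4]
gripper_width: -0.2
```

Request:
servo_tool([
  [0, 0, 0, 0, 0, 0.1, 0],
  [0, 0, 0, 0, 0, 0.2, 0],
  [0, 0, 0, 0, 0, 0.3, 0],
  [0, 0, 0, 0, 0, 0.3, 0],
])

```text
time_s: 19.35
eef_pos: [498.4, 359.8, 43.1]
tcp_rot: [-3.142, -0.001, 1.497]
ft_force: [-15.5, -6.0, 35.9]
gripper_width: 0.2
```

Request:
servo_tool([
  [0, 0, 0, 0, 0, -0.05, 0],
  [0, 0, 0, 0, 0, -0.05, 0],
  [0, 0, 0, 0, 0, -0.05, 0],
  [0, 0, 0, 0, 0, -0.05, 0],
  [0, 0, 0, 0, 0, -0.05, 0],
  [0, 0, 0, 0, 0, -0.05, 0],
  [0, 0, 0, 0, 0, -0.05, 0],
  [0, 0, 0, 0, 0, -0.05, 0],
  [0, 0, 0, 0, 0, -0.05, 0],
  [0, 0, 0, 0, 0, -0.05, 0],
])

```text
time_s: 20.35
eef_pos: [498.4, 359.8, 43.3]
tcp_rot: [-3.141, -0.001, 1.497]
ft_force: [-12.5, -4.9, 30.1]
gripper_width: 0.1
```

```bash
python3 shot.py a18 scene 290 140 190 120 4
```

```text
20.4 [498.4 359.8  43.3] [-3.141e+00 -1.000e-03  1.497e+00] [-12.3  -5.   31. ] 0.01593358221155493
```

View pics/a18.png

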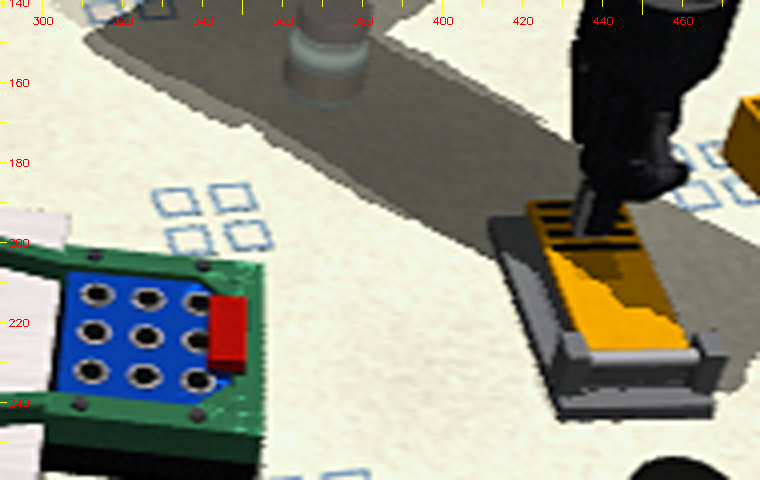

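The pedal is on its stop and the red bar has moved from about x≈262 to x≈227 px in the crop, over the seated block. I'll release it now.

Request:
servo_tool([
  [0, 0, 0, 0, 0, -0.5, 0],
  [0, 0, 0, 0, 0, -1.0, 0],
  [0, 0, 0, 0, 0, -1.5, 0],
  [0, 0, 0, 0, 0, -2.2, 0],
  [0, 0, 0, 0, 0, -3.0, 0],
  [0, 0, 0, 0, 0, -5.0, 0],
  [0, 0, 0, 0, 0, -9.0, 0],
  [0, 0, 0, 0, 0, -13.0, 0],
  [0, 0, 0, 0, 0, -13.0, 0],
  [0, 0, 0, 0, 0, -13.0, 0],
  [0, 0, 0, 0, 0, -13.0, 0],
])

```text
time_s: 21.5
eef_pos: [498.3, 359.0, 170.7]
tcp_rot: [-3.14, 0.001, 1.497]
ft_force: [-0.6, -1.0, 0.1]
gripper_width: 0.0
```

```bash
python3 shot.py a19 scene 290 140 190 120 4; python3 shot.py c19 scene 0 0 560 420 1;python3 - <<'E'
from h import *
s=pickle.load(open("c19.pkl","rb")); cv2.imwrite("pics/c19b.png",cv2.resize(s["image"][:,:,::-1],(800,600)))
E
```

```text
21.55 [498.2 359.  170.5] [-3.140e+00  1.000e-03  1.497e+00] [ 0.4  0.6 -1.2] 0.21185810546388645
21.6 [498.3 359.  170.5] [-3.140e+00  1.000e-03  1.497e+00] [ 0.8  0.1 -0.4] 0.13062144861406594
```

View pics/a19.png

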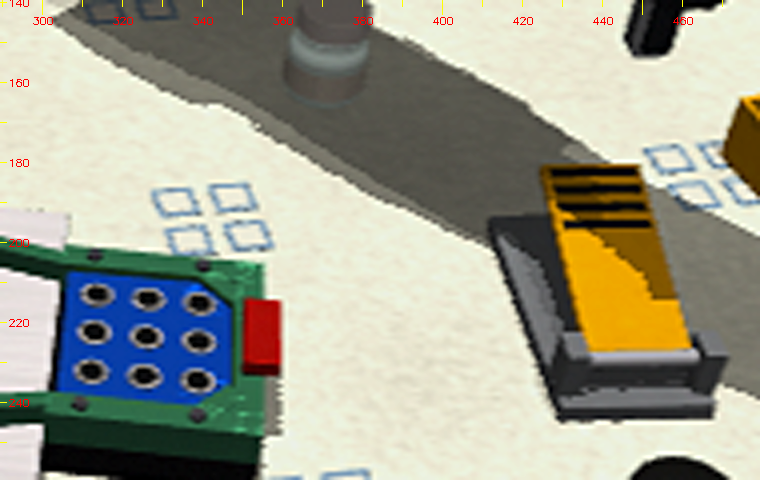

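View pics/c19b.png

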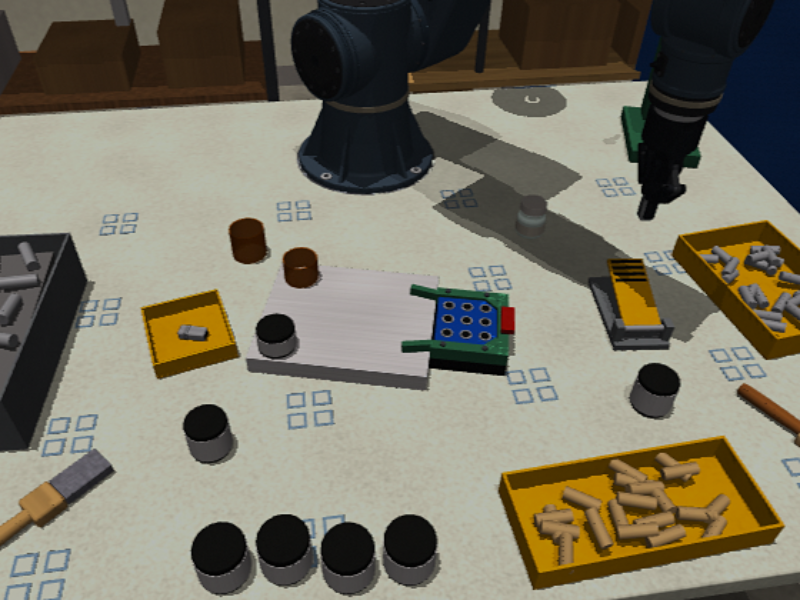

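The final scene is as asked. The ferrule is in the tray at (193,332), the block is flush in the nest at (467,317), and the pedal is back up at (632,290). The bar is retracted, the bystanders look unmoved, and the arm is clear.

```bash
python3 -c "
from bench import sign_off; print(sign_off())"
```

```text
the job is handed in; nothing more can be done
None
```

The job is done in the order asked and handed in at about 21.6 s of the 72 s allowed; the hand-in gave no verdict.

- **Ferrule:** I lifted it out of the pocket and left it flat in the reject tray. The last picture shows it lying there.
- **Block:** I pushed it along the plate, clipped corners first, turned it square to the nest, and slid it into the pocket.
    - Nine hole positions measured from both cameras put its top at about 41 mm, against 40 mm expected. The measured slope was about 0.015 rad, which I take as measurement noise.
    - A light press with the fingertips (about 11 N) met the top at about 40 mm, so it is on the floor.
- **Pedal:** I pressed it to its stop, where the force rose sharply to about 36 N. I held it there for just over 1 s, and the red bar slid out over the block. After release, the pedal came back up and the bar went back.
- **Bystanders:** The rolls, sleeves and jar look unmoved in the last picture. I did not measure their positions again.

One check failed: the automatic fit of the block's outline did not work once the nest walls hid part of it. I used the hole measurements and the fingertip press instead.

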